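# Kit a gearbox set into the parts case

## Task

Load the gearbox kit into the open acrylic parts case: the output shaft laid in the two V saddles with its thick middle between them, the gear cover flat, boss up, in the larger of the two bays behind, and the larger of the two steel gears flat, hub up, in the smaller bay. Set each part down rather than dropping it, and when all three are in, shut the lid fully. Leave everything else where it is and do not press the green button.

Things in the scene. Friction and masses are not known exactly. Their poses are not given: they have to be found in the camera images.
- case: Clear acrylic parts case, fixed, empty at the start; outside 170 (x) x 228 (y) x 50 mm high, walls and floor 4 mm. Origin: centre of its underside, z up. Lid hinged along the +x side; -x is the front, turned roughly to the robot's left. A long divider at x = -11..-7 mm parts the front shaft lane (x = -81..-11, y = -110..110) from two bays behind; divider tops are 40 mm above the counter.
- saddle_mid (a point): Midway between the lane's two white V saddles, at the height of a seated shaft's axis: case x = -46, y = 0, z = 24.7 mm; axes as the case's. The saddles stand at y = -45 and 45 mm, each 10 mm thick, 41 mm wide, tops 32 mm and V bottoms 12 mm above the counter, 90 degree V. A seated shaft lies along y, either end first.
- large_bay (a point): Centre of the floor of the larger bay (case x = 37, y = -50, z = 4 mm), 88 (x) x 120 (y) mm inside, parted from the smaller bay by a cross divider at case y = 10..14 mm; axes as the case's.
- small_bay (a point): Centre of the floor of the smaller bay (case x = 37, y = 62, z = 4 mm), 88 (x) x 96 (y) mm inside; axes as the case's.
- lid (a joint): Angle of the clear lid, rad: 0 shut, 1.57 upright, stop at 2.3. It starts wide open, leaning back past upright. The hinge has friction: the lid stays where it is left and takes 1 to 3 N at its free edge to move. Plate 170 x 228 x 4 mm, with a 44 mm wide finger tab standing 11 mm out from the middle of its free edge.
- lid_hinge (a point): Middle of the lid's hinge line (case x = 85, y = 0, z = 50 mm); its y axis is the hinge axis, parallel to the case's y.
- lid_edge (a point): Middle of the lid's free edge, on the outer face (the top face when shut), 170 mm from the hinge line; moves with the lid. Its z axis is the normal out of the outer face; its -x axis points away from the hinge. When shut it is 54 mm above the counter.
- shaft: Polished steel output shaft, 156 mm long, 0.34 kg (varies). Origin on its axis at the middle of the thick part; x along the axis. Thick middle diameter 24 mm, x = -31..31 mm; journals diameter 18 mm, x = -64..-31 and 31..59 mm; thin tail with a key, diameter 14 mm, x = 59..92 mm. It starts lying level on the shaft rest; the journals lie in the V's.
- rest: Grey base plate 126 (x) x 56 (y) x 6 mm with two white V saddles at x = -45 and 45 mm (10 mm thick, tops 34 mm up), fixed to the counter; holds the shaft at the start, along x, axis 26.7 mm above the counter. Origin: centre of its underside.
- cover: Matte black plastic gear cover: an oblong, round-ended shell 84 (x) x 56 (y) mm, 20 mm high, with a round boss on top, diameter 34 mm, from 20 to 38 mm, at the middle. Origin: centre of its underside; z up. The boss can be gripped from above in any direction.
- gear: The larger steel spur gear, 52 mm over the teeth, 16 mm thick, with a round hub on top, diameter 24 mm, from 16 to 34 mm. Origin: centre of its underside; z up. 0.26 kg (varies). The hub can be gripped from above in any direction.
- small_gear: Bystander: smaller steel spur gear, 34 mm over the teeth, 14 mm thick, hub diameter 19 mm up to 24 mm. Origin: centre of its underside.
- bearing: Bystander: ball bearing, a steel ring of 38 mm, 12 mm high. Origin: centre of its underside.
- stop_a: Bystander: yellow aluminium end stop, L-shaped block 44 x 30 x 34 mm. Origin: centre of its underside.
- stop_b: Bystander: the other yellow aluminium end stop, as the first.
- driver: Bystander: screwdriver 170 mm long, lying on the counter.
- grease: Bystander: grease jar, 52 mm across, 60 mm high. Origin: centre of its underside.
- button (a joint): Bystander: green push button on a grey enclosure 75 x 75 x 60 mm at the right far side; travel in m, 0 when not pressed.
There are look-alikes about, which are no part of the job. What is shaped like the gear but purple is not meant.

How it is judged:
By the outcome, as a careful person would: the job done as asked, in the order asked, and still so for the second after the job is handed in, with the robot touching nothing.
It also fails if it takes over 72 s, if anything falls off the work surface, if the arm or the gripper's body presses on something with over 40 N, if the wrist force passes 120 N, or if a joint passes its speed limit or range.

## Robot

A 7-joint arm with a two-finger parallel gripper is mounted at the origin on the work surface. World frame = base frame: x ahead of the robot, y to its left, z up, the work surface at z = 0. Lengths are in m, angles in rad, forces in N, time in s.
With the tool pointing down it reaches from about 0.425 to 0.925 m from the base axis. Payload 6.8 kg.
Tool frame: the origin (TCP) lies at the centre of the arm's flange, where the gripper is bolted on; the fingertips stand 173 mm ahead of it and the grasp point (between the pads) lies 155 mm ahead of it (r.hold_point_z is the distance from the TCP to the grasp point, in m); z points along the fingers, x is the direction in which the jaws open and shut, and the axes are right-handed (so a half turn about z gives the same grasp; the last joint's range is limited). The gripper opens to 85 mm and grips with 20 to 120 N. Pads are 22 mm wide; open, the fingers measure 114 mm over their backs; the gripper's body (76 mm by 85 mm) begins 54 mm behind the grasp point. The pads swing forward as they close: fully open they stand 13 mm farther back than shut.
Start: joints at [-1.368, 0.477, 0.022, 1.555, -0.011, 1.109, -0.083], TCP at [0.206, 0.643, 0.405] pointing down, gripper open.
Joint ranges: [-2.96, 2.96], [-0.34, 2.1], [-1.41, 1.46], [0.24, 2.44], [-1.37, 4.51], [0.17, 1.92], [-2.96, 2.96]. Speed limits (rad/s): [2.39, 2.39, 3.14, 3.14, 3.14, 3.14, 3.14].

## Interface

Orientations are given as a rotation vector (axis times angle).
In Python, from bench import r gives the robot as it stands.
- The arm moves only by the tool apply_moves, never from a script. Its arguments are lists of equal length, an entry for each row: "dp": the shift along the tool's x, y, z scaled (see below), a list of three; "twist": the turn, a rotation vector about the tool's x, y, z scaled (see below), a list of three; "jaw": the closure in counts, from 0 (fully open) to 255 (shut). In form: {"dp": [[x, y, z], ...], "twist": [[rx, ry, rz], ...], "jaw": [jaw, ...]}. A call has 1 to 20 rows; each row shifts and turns the pose as measured when the row begins, along the tool's axes as they then stand; what a row does not reach is not made up. The controller multiplies each number of a shift by 12 cm and each number of a turn by 120 degrees. A row lasts 1/10 s, in which the tool goes at most 50 mm and 8.59 degrees, less where a joint would pass 70% of its speed; a pose out of reach is approached as far as the arm can. A call with a number of a shift or a turn outside -1 to 1 is refused whole. A call with a gripper value outside its range is refused whole. The fingers move at their own pace and stop on an object; "grip_force" is the grip in N (left out, the last holds). Time passes only in rows, so rows that do not move let the fingers close. It gives the time, the measured TCP pose, the force and the opening at its end, in the units of the state.
- r.get_obs(): the state, without advancing time (a new reading comes with each control period).
- r.grab_frame(name): name is "scene" or "top"; returns a dict with "color" (480x640x3 uint8, red, green, blue), "z_map" (480x640 float32, m along the optical axis (not along the pixel's ray), 0 where there is no reading), "intrinsics" (3x3 intrinsics, pixels), "R" (3x3) and "t" (3): a world point X has camera coordinates R X + t. Camera axes: x right, y down, z forward; pixel columns grow to the right and rows downward; lengths in m; the calibration is good to about 2 mm. A picture is of the moment at which its call begins.
- r.hand_in(): hands the job in, once; it reports no verdict.
The state is a dict: "clock": time; "joints": joint angles; "qvel": joint speeds; "tau": joint torques, N m; "tcp_pos": TCP position; "orientation": TCP orientation; "contact_force": force on the tool from outside, world axes, zero at the start; "moment": the same for the moment, N m; "grip_width": finger opening in m.
Only numpy, scipy, OpenCV 4.12 (cv2) and the standard library are available. Lean on these libraries where they do the work, as an engineer would, in place of code of your own. Each camera call takes 0.05 s, during which the arm holds its last target.

## Working session

There is one attempt and no reset: what is moved stays moved. The work goes in short steps, Python scripts to look and compute and a tool call to move; the robot and the scene stay as the last step left them, time stands still between calls to the robot, and variables do not carry over. Pictures are saved under pics/ and viewed, and the job is handed in when it is done.

Besides the shell and the picture viewer there is one more tool, called after "Emit:" by a JSON object that holds its "fn" and its "kwargs", one argument or row to a line. apply_moves: Moves the arm, as the interface text tells. Shifts and turns lie within -1 to 1; 1 stands for 12 cm of shift or 120 degrees of turn. Its arguments: {"type":"object","properties":{"dp":{"type":"array"},"twist":{"type":"array"},"jaw":{"type":"array"},"grip_force":{"type":"number"}},"required":["dp","twist","jaw"]}

```bash
ls; mkdir -p pics
python3 - <<'E'
from bench import r
import cv2,numpy as np,pickle
print(r.get_obs()); print(r.hold_point_z)
for n in("scene","top"):
    f=r.grab_frame(n); cv2.imwrite(f"pics/{n}0.png",f["color"][:,:,::-1]); pickle.dump(f,open(f"{n}0.pkl","wb"))
    print(n,f["intrinsics"],f["R"],f["t"],(f["z_map"]>0).mean())
E
```

```text
pics
{'clock': 0.0, 'joints': array([-1.36810759,  0.47782443,  0.02231941,  1.55644874, -0.01146842,
        1.10928437, -0.08312579]), 'qvel': array([-9.77681593e-04,  1.80667091e-04, -4.23475853e-04, -1.33793267e-03,
       -1.21468844e-03, -4.02419587e-05,  2.89979082e-04]), 'tau': array([-5.16722284e-04, -5.96446073e+01,  1.60778783e+00, -2.81201559e+01,
        1.25035390e-02,  9.11889510e-03,  1.34228975e-07]), 'tcp_pos': array([0.20632374, 0.64241012, 0.40370987]), 'orientation': array([ 2.53748649e+00,  1.85018789e+00, -2.17754384e-03]), 'contact_force': array([ 0.69520377,  0.77359907, -0.69707191]), 'moment': array([0.00077217, 0.00327783, 0.04195726]), 'grip_width': 0.08535432015207235}
0.1547
scene [[451.61339813   0.         319.54811079]
 [  0.         451.61339813 241.31830741]
 [  0.           0.           1.        ]] [[ 0.03818286  0.99914683 -0.01573805]
 [ 0.68596388 -0.03766041 -0.72666034]
 [-0.72663307  0.01695024 -0.68681662]] [-0.02557796 -0.29355359  1.49800772] 0.9957649739583333
top [[462.75651078   0.         316.35122534]
 [  0.         462.75651078 239.32722129]
 [  0.           0.           1.        ]] [[-0.00241926 -0.99999649  0.00108244]
 [-0.99468224  0.00229495 -0.10296588]
 [ 0.10296304 -0.00132579 -0.9946843 ]] [0.00952279 0.55317176 1.08621434] 0.9959928385416666
```

View pics/scene0.png

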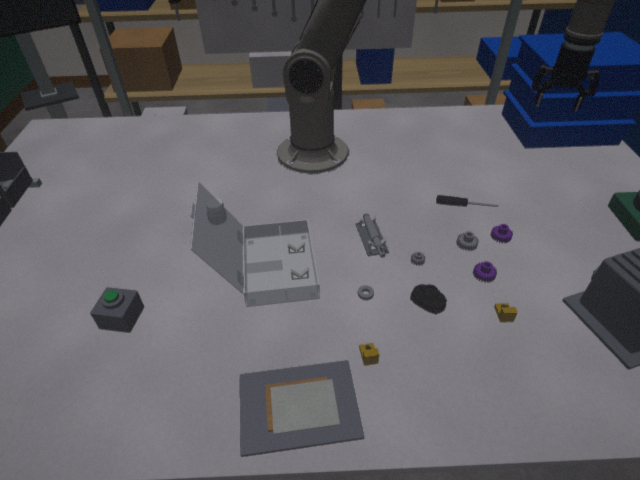

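View pics/top0.png

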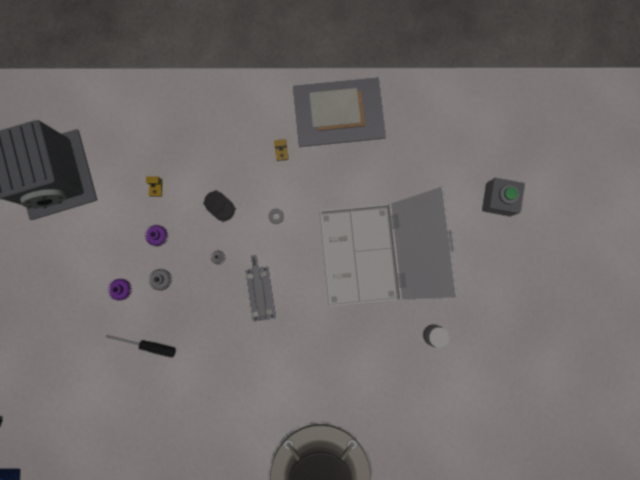

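Candidates for the gear (top view): grey with hub at (160,279), purple at (156,235) and (120,289), small grey at (218,257). The grey one at (160,279) fits, since it is larger and not purple. I'll confirm in a crop.

Run:
```python
import cv2,numpy as np,pickle
f=pickle.load(open("top0.pkl","rb"));c=f["color"][:,:,::-1]
a=cv2.resize(c[170:340,95:295],None,fx=4,fy=3.5,interpolation=cv2.INTER_CUBIC)
a=cv2.resize(c[175:325,95:295],(800,600),interpolation=cv2.INTER_CUBIC)
cv2.imwrite("pics/cropA.png",np.clip(a*1.6,0,255).astype(np.uint8))
b=cv2.resize(c[180:315,305:485],(800,600),interpolation=cv2.INTER_CUBIC)
cv2.imwrite("pics/cropB.png",np.clip(b*1.4,0,255).astype(np.uint8))
```

```text
(no output)
```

View pics/cropA.png

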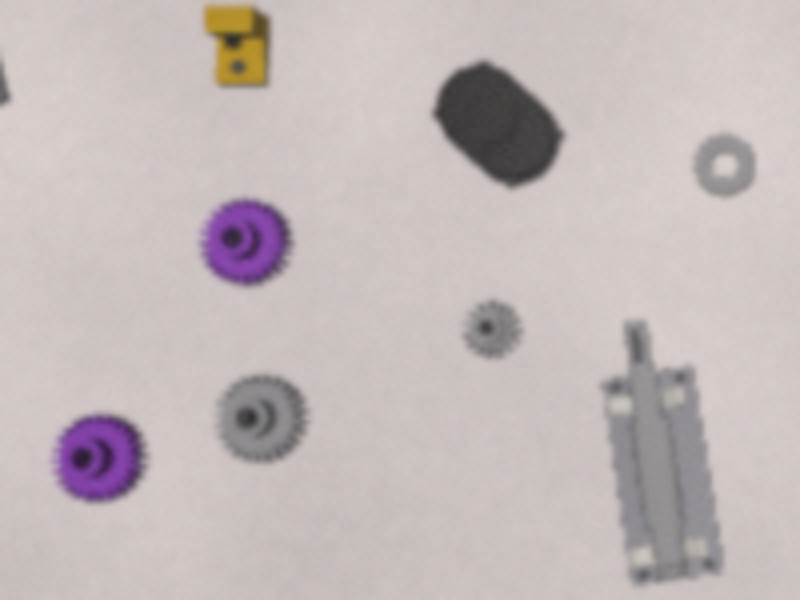

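View pics/cropB.png

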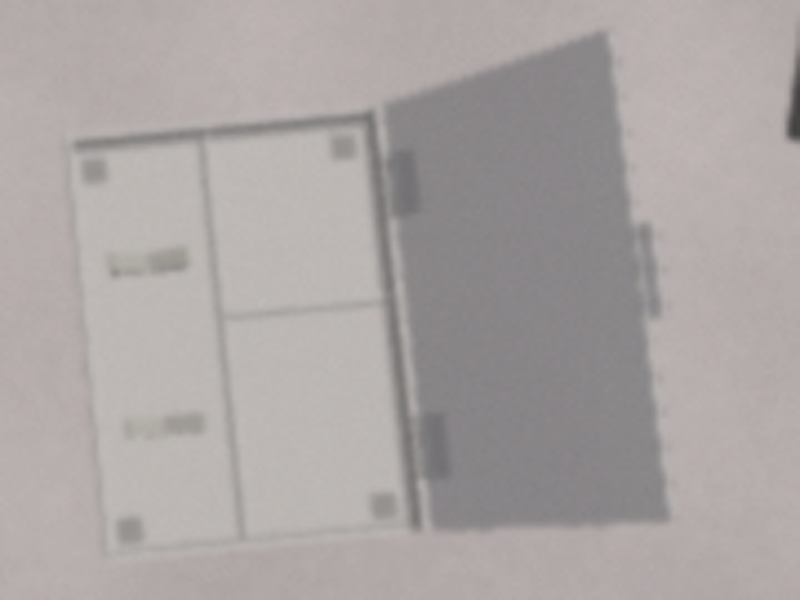

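The grey gear at top px (160,279) is the meant one; the purple ones and the small grey (218,257) are not. Now measuring.

```bash
cat > h.py <<'E'
import cv2,numpy as np,pickle
def cloud(f):
    K=f["intrinsics"];z=f["z_map"];v,u=np.mgrid[:480,:640]
    P=np.stack([(u-K[0,2])/K[0,0]*z,(v-K[1,2])/K[1,1]*z,z],-1)
    W=(P-f["t"])@f["R"]; W[z==0]=np.nan; return W
def ray(f,u,v,h):
    K=f["intrinsics"];d=f["R"].T@np.array([(u-K[0,2])/K[0,0],(v-K[1,2])/K[1,1],1]);o=-f["R"].T@f["t"]
    return o+d*(h-o[2])/d[2]
def proj(f,X):
    c=f["R"]@np.asarray(X)+f["t"];p=f["intrinsics"]@c;return p[:2]/p[2]
E
python3 - <<'E'
from h import *
T=pickle.load(open("top0.pkl","rb"));S=pickle.load(open("scene0.pkl","rb"))
for n,f in(("T",T),("S",S)):
    W=cloud(f);f["W"]=W
    print(n,"table z",np.nanmedian(W[300:330,160:200,2]) , np.nanmedian(W[330:400,280:320,2]))
W=T["W"]
def reg(name,x0,x1,y0,y1,lo,hi,f=T):
    W=f["W"];m=np.zeros((480,640),bool);m[y0:y1,x0:x1]=1
    m&=(W[...,2]>lo)&(W[...,2]<hi)
    p=W[m]; 
    if len(p)<5: print(name,len(p));return None
    v,u=np.nonzero(m);hm=np.median(p[:,2])
    print(name,len(p),"px",u.mean().round(1),v.mean().round(1),"mean",p.mean(0).round(4),"bbox-mid",((p.max(0)+p.min(0))/2).round(4),"ext",np.ptp(p,0).round(4));return m
reg("gear hub",140,180,260,300,.026,.05)
reg("gear body",140,180,260,300,.008,.024)
m=reg("cover boss",200,240,185,225,.030,.06)
reg("cover all",200,240,185,225,.008,.06)
reg("smallgear",208,228,247,267,.005,.06)
reg("bearing",265,287,205,227,.005,.06)
reg("shaft",240,280,250,325,.03,.06)
reg("rest+",240,280,250,325,.004,.06)
# height map over case
for v in (215,230,262,290):
    print(v,[int(1000*x) if x==x else -1 for x in W[v,315:470:3,2]])
E
```

```text
T table z 0.0009864202923066813 0.0010023008304405764
S table z 0.0002459937897730756 0.002727702677128216
gear hub 73 px 157.0 279.3 mean [0.4582 0.3871 0.0333] bbox-mid [0.4576 0.3869 0.0328] ext [0.0214 0.025  0.0131]
gear body 291 px 160.2 279.2 mean [0.4587 0.3853 0.0163] bbox-mid [0.458  0.3835 0.0161] ext [0.0507 0.0777 0.0157]
cover boss 161 px 216.8 203.9 mean [0.6389 0.2481 0.0361] bbox-mid [0.6365 0.25   0.0373] ext [0.0379 0.041  0.0147]
cover all 603 px 218.5 205.3 mean [0.6376 0.2462 0.0247] bbox-mid [0.6395 0.248  0.0264] ext [0.0776 0.0791 0.0366]
smallgear 146 px 217.5 256.7 mean [0.5125 0.248  0.0167] bbox-mid [0.5149 0.2491 0.0182] ext [0.0395 0.0447 0.026 ]
bearing 159 px 275.8 216.0 mean [0.6129 0.1076 0.0121] bbox-mid [0.6152 0.1103 0.0114] ext [0.0525 0.0495 0.0127]
shaft 543 px 258.3 289.6 mean [0.4333 0.146  0.0359] bbox-mid [0.4388 0.1445 0.0382] ext [0.1535 0.0579 0.0161]
rest+ 1378 px 259.8 290.6 mean [0.431  0.1441 0.0198] bbox-mid [0.44   0.1472 0.0251] ext [0.1794 0.096  0.0422]
215 [1, 0, 49, 4, 5, 3, 4, 4, 6, 6, 6, 2, 39, 5, 2, 2, 5, 4, 3, 2, 5, 1, 1, 2, 7, 45, 51, 63, 71, 80, 94, 102, 107, 118, 125, 132, 146, 151, 158, 166, 173, 180, 188, 198, -1, 0, -1, 0, 0, -1, 0, 2]
230 [0, 1, 9, 7, 5, 1, 7, 3, 10, 1, 5, 7, 6, 43, 5, 4, 7, 2, 7, 5, 6, 0, 5, 3, 3, 22, 49, 59, 67, 74, 84, 96, 105, 112, 121, 125, 139, 144, 156, 164, 172, 178, 185, 193, 201, 205, 0, 0, 0, 2, 3, 1]
262 [1, 3, 0, -1, 4, 8, 7, 7, 3, 3, 6, 6, 3, 7, 43, 5, 2, 4, 3, 3, 2, 3, 7, 1, 9, -1, 15, 51, 54, 63, 76, 83, 91, 102, 108, 113, 126, 134, 142, 154, 160, 165, 176, 179, 189, 196, -1, 0, -8, 2, 7, 1]
290 [0, -1, 1, 2, 22, 7, 7, 6, 7, 9, 3, 8, 0, 1, 2, 41, 6, 3, 5, 6, 3, 3, 8, 6, 3, 7, 5, 11, 47, 57, 67, 73, 82, 91, 100, 110, 117, 131, 135, 140, 154, 159, 164, 171, 179, 183, 195, 196, -1, 1, 0, -3]
```

Run:
```python
from h import *
T=pickle.load(open("top0.pkl","rb"));S=pickle.load(open("scene0.pkl","rb"))
def line(P):
    vx,vy,x,y=cv2.fitLine(P[:,:2].astype(np.float32),cv2.DIST_HUBER,0,.001,.001).ravel();return np.array([x,y]),np.array([vx,vy])
for n,f in (("T",T),("S",S)):
    W=cloud(f);f["W"]=W
W=T["W"]
# long divider
m=np.zeros((480,640),bool);m[214:296,345:366]=1;m&=(W[...,2]>.025)&(W[...,2]<.055)
p=W[m];c,d=line(p);d*=np.sign(d[0]);print("longdiv",len(p),c,d,"ang",np.degrees(np.arctan2(d[1],d[0])),"z",np.median(p[:,2]))
cy=d;cx=np.array([d[1],-d[0]]) # case x = rot -90 of y
# rim: whole-case points in case-ish coordinates
org=c+0.009*cx  # case x=-9 at divider
A=np.zeros((480,640),bool);A[195:312,312:405]=1
Q=W[A];Q=Q[~np.isnan(Q[:,0])];q=np.stack([(Q[:,:2]-org)@cx,(Q[:,:2]-org)@cy,Q[:,2]],1)
r=q[(q[:,2]>.04)&(q[:,2]<.056)]
print("front wall x",np.median(r[r[:,0]<-.07][:,0]),len(r[r[:,0]<-.07]), "expect -83")
print("top wall y",np.median(r[(r[:,1]>.08)&(abs(r[:,0])<.07)&(abs(r[:,0]+.009)>.01)][:,1]),"bottom",np.median(r[(r[:,1]<-.08)&(abs(r[:,0])<.07)&(abs(r[:,0]+.009)>.01)][:,1]))
cd=q[(q[:,2]>.025)&(q[:,2]<.055)&(q[:,0]>.01)&(q[:,0]<.07)&(abs(q[:,1])<.08)]
print("cross y",np.median(cd[:,1]),len(cd))
sd=q[(q[:,2]>.012)&(q[:,2]<.04)&(q[:,0]<-.02)&(q[:,0]>-.075)&(abs(q[:,1])<.09)]
for s in(0,1):
    k=sd[(sd[:,1]>0.0)==bool(s)];print("saddle",len(k),np.median(k,0),k.min(0),k.max(0))
# lid plane
m=np.zeros((480,640),bool);m[215:290,410:440]=1;L=W[m];L=L[L[:,2]>.03]
u,s_,vt=np.linalg.svd(L-L.mean(0),full_matrices=0);nrm=vt[2]*np.sign(vt[2][2]);print("lid n",nrm,"ang in case",nrm[:2]@cx,nrm[:2]@cy,"open deg",180-np.degrees(np.arctan2(abs(nrm[:2]@cx),nrm[2])))
# scene colour check: edges via pixel rays from crop B: rim corners
for px in ((75,143),(372,112),(412,530),(107,552)):
    uu=305+px[0]*180/800;vv=180+px[1]*135/600;X=ray(T,uu,vv,.05);print("corner",X[:2],((X[:2]-org)@cx).round(4),((X[:2]-org)@cy).round(4))
np.save("case0.npy",np.array([*org,*cx]))
```

```text
longdiv 234 [ 0.5152936  -0.08609133] [0.99530745 0.09676295] ang 5.552797 z 0.0394730594670883
front wall x -0.08348444732985681 191 expect -83
top wall y 0.1107864359050853 bottom -0.11209034491592959
cross y 0.011013322916417347 54
saddle 80 [-0.04632462 -0.04532985  0.02540063] [-0.06894787 -0.05015844  0.01300445] [-0.02478705 -0.04036972  0.03649886]
saddle 83 [-0.04609395  0.04409253  0.02357525] [-0.06897194  0.03948955  0.01263798] [-0.02479602  0.04971607  0.03459992]
lid n [-0.08219714  0.87307869  0.4806009 ] ang in case -0.8769353598802534 0.002670241459573148 open deg 118.72476751763989
corner [ 0.61582292 -0.00504201] -0.0799 0.1079
corner [ 0.63226386 -0.1642117 ] 0.0801 0.1089
corner [ 0.41007524 -0.18108503] 0.0754 -0.1139
corner [ 0.39903181 -0.02101761] -0.085 -0.1094
```

Run:
```python
from h import *
T=pickle.load(open("top0.pkl","rb"));W=cloud(T)
m=np.zeros((480,640),bool);m[252:325,240:280]=1
m2=m&(W[...,2]>.0345)
p=W[m2];
c,d=p[:,:2].mean(0),None
for it in range(4):
    vx,vy,x,y=cv2.fitLine(p[:,:2].astype(np.float32),cv2.DIST_HUBER,0,.001,.001).ravel();c=np.array([x,y]);d=np.array([vx,vy]);d*=np.sign(d[0]);n=np.array([-d[1],d[0]])
    a=W[m2];p=a[abs((a[:,:2]-c)@n)<.011]
print("axis",c,d,np.degrees(np.arctan2(d[1],d[0])))
a=W[m&(W[...,2]>.015)];s=(a[:,:2]-c)@d;t=(a[:,:2]-c)@n;k=abs(t)<.006
for b in np.arange(-.1,.11,.006):
    q=k&(s>b)&(s<b+.006);w=(s>b)&(s<b+.006)&(abs(t)<.014)
    if q.sum()>2: print(round(b+.003,3),q.sum(),np.median(a[q][:,2]).round(4),"w",np.ptp(t[w]).round(4),"mid",np.median(t[w]).round(4))
print("s ext",s[k].min(),s[k].max())
# base plate rectangle
P=W[m&(W[...,2]>.0035)];
from numpy import median
g=cv2.cvtColor(T["color"],cv2.COLOR_RGB2GRAY)
hh=W[...,2]
mm=(m&(g<125)).astype(np.uint8);print(mm.sum(),[int(x) for x in g[290,235:285]])
```

```text
axis [0.43156442 0.14569922] [0.9873227  0.15872589] 9.13295
-0.067 12 0.0353 w 0.0171 mid 0.0
-0.061 15 0.0366 w 0.0161 mid -0.0009
-0.055 13 0.0355 w 0.0264 mid -0.0004
-0.049 14 0.0357 w 0.024 mid -0.0013
-0.043 12 0.0366 w 0.016 mid -0.0018
-0.037 14 0.038 w 0.0224 mid -0.0004
-0.031 13 0.0385 w 0.0222 mid -0.0008
-0.025 13 0.0376 w 0.0209 mid -0.0008
-0.019 15 0.0395 w 0.0227 mid -0.0013
-0.013 13 0.04 w 0.0216 mid -0.0005
-0.007 13 0.0384 w 0.0233 mid -0.0009
-0.001 12 0.0376 w 0.0221 mid 0.0004
0.005 13 0.0393 w 0.0211 mid -0.0019
0.011 10 0.04 w 0.023 mid 0.0007
0.017 15 0.0385 w 0.022 mid -0.0011
0.023 11 0.0386 w 0.0206 mid -0.0007
0.029 15 0.035 w 0.0143 mid -0.0014
0.035 12 0.0347 w 0.027 mid -0.0016
0.041 14 0.0361 w 0.0272 mid -0.0007
0.047 12 0.0353 w 0.0167 mid -0.0014
0.053 13 0.0356 w 0.0178 mid -0.001
0.059 12 0.0341 w 0.0131 mid 0.0019
0.065 14 0.0346 w 0.0122 mid -0.0016
0.071 12 0.0334 w 0.0119 mid -0.0
0.077 13 0.0335 w 0.0127 mid -0.0011
0.083 12 0.0346 w 0.0123 mid 0.0004
s ext -0.07011865277705534 0.08521223686041886
2057 [122, 123, 123, 124, 123, 123, 123, 122, 122, 123, 122, 121, 116, 96, 89, 89, 88, 86, 83, 81, 87, 91, 91, 92, 92, 92, 91, 86, 82, 87, 89, 90, 90, 91, 91, 92, 101, 119, 126, 126, 126, 127, 126, 127, 128, 128, 128, 127, 126, 125]
```

Run:
```python
from h import *
for n in("top","scene"):
    f=pickle.load(open(n+"0.pkl","rb"));W=cloud(f);g=f["color"].astype(int)
    for name,c,ht,zt,rad in (("gear",(.458,.386),.034,.016,.05),("cover",(.6385,.2475),.038,.020,.065)):
        m=(np.hypot(W[...,0]-c[0],W[...,1]-c[1])<rad)&(W[...,2]>.006)
        lab=cv2.connectedComponents(m.astype(np.uint8))[1]
        u0,v0=proj(f,[*c,ht]);l=lab[int(v0),int(u0)];m=lab==l
        p=W[m];top=p[abs(p[:,2]-ht)<.005];mid=p[abs(p[:,2]-zt)<.005]
        (cx,cy),(w,h),a=cv2.minAreaRect(p[:,:2].astype(np.float32))
        e=cv2.fitEllipse(cv2.findContours(m.astype(np.uint8),0,1)[0][0]) 
        print(n,name,"hub top mean",top.mean(0).round(4),len(top),"circ",cv2.minEnclosingCircle(top[:,:2].astype(np.float32)),"all",p.mean(0).round(4),"rect",np.round([cx,cy,w,h,a],4))
        v,u=np.nonzero(m)
        tm=m&(abs(W[...,2]-ht)<.005); v,u=np.nonzero(tm);print("   ray hub",ray(f,u.mean(),v.mean(),ht).round(4))
        if name=="cover":
            q=p[:,:2]-p[:,:2].mean(0);_,s,vt=np.linalg.svd(q,full_matrices=0);print("   yaw",np.degrees(np.arctan2(vt[0,1],vt[0,0])),s)
```

```text
top gear hub top mean [0.4583 0.387  0.0341] 61 circ ((0.4594360888004303, 0.38690638542175293), 0.012693487107753754) all [0.4583 0.3853 0.0194] rect [0.4569 0.3869 0.053  0.0515 1.2866]
   ray hub [0.4583 0.387  0.034 ]
top cover hub top mean [0.6396 0.2486 0.0374] 117 circ ((0.6397342085838318, 0.2484474927186966), 0.01704215258359909) all [0.6372 0.246  0.0242] rect [ 0.6391  0.2477  0.0807  0.054  45.0374]
   ray hub [0.6395 0.2485 0.038 ]
   yaw -131.77850181107812 [0.525969   0.35183758]
scene gear hub top mean [0.4603 0.3879 0.0327] 52 circ ((0.45943182706832886, 0.38875871896743774), 0.01345563493669033) all [0.4659 0.386  0.0191] rect [4.62500e-01 3.87200e-01 5.20000e-02 4.99000e-02 6.26588e+01]
   ray hub [0.4617 0.3872 0.034 ]
scene cover hub top mean [0.6416 0.2492 0.0367] 117 circ ((0.6410840749740601, 0.25072941184043884), 0.01867799274623394) all [0.648  0.2469 0.0226] rect [ 0.6435  0.2469  0.0787  0.0533 48.8992]
   ray hub [0.6427 0.2488 0.038 ]
   yaw 50.2203378342522 [0.53182038 0.34719638]
```

```bash
cat > g.py <<'E'
# usage: python3 g.py x y z(TCP) yaw_deg : remaining shift in tool axes /0.12, twist /120deg
import sys,numpy as np
from scipy.spatial.transform import Rotation as Ro
from bench import r
o=r.get_obs();R=Ro.from_rotvec(o["orientation"]);p=o["tcp_pos"]
M=R.as_matrix();yaw=np.degrees(np.arctan2(M[1,0],M[0,0]))
print("t",round(o["clock"],2),"p",p.round(4),"yaw",yaw.round(2),"tilt",np.degrees(np.arccos(-M[2,2])).round(2),"w",round(o["grip_width"],4),"F",o["contact_force"].round(1),"q",o["joints"].round(2))
a=[float(x) for x in sys.argv[1:]]
for i in range(0,len(a),4):
    t=np.array(a[i:i+3]);ps=np.radians(a[i+3]);
    G=np.array([[np.cos(ps),np.sin(ps),0],[np.sin(ps),-np.cos(ps),0],[0,0,-1]])
    d=M.T@(t-p);w=Ro.from_matrix(M.T@G).as_rotvec()
    dG=G.T@(t-p)
    print("-> now-axes dp",(d/.12).round(3),"mm",(d*1000).round(1),"| goal-axes dp",(dG/.12).round(3)," twist",np.round(np.degrees(w)/120,4),"deg",np.degrees(w).round(2))
    p=t;M=G
E
python3 g.py .4252 .144 .30 99.1 .4252 .144 .185 99.1
```

```text
t 0.1 p [0.2063 0.6424 0.4038] yaw 72.19 tilt 0.09 w 0.0852 F [-0.1 -0.5  0.6] q [-1.37  0.48  0.02  1.56 -0.01  1.11 -0.08]
-> now-axes dp [-3.396  3.007  0.871] mm [-407.5  360.8  104.5] | goal-axes dp [-4.39   1.144  0.865]  twist [-1.000e-04  8.000e-04 -2.242e-01] deg [-2.000e-02  9.000e-02 -2.691e+01]
-> now-axes dp [0.    0.    0.958] mm [  0.   0. 115.] | goal-axes dp [0.    0.    0.958]  twist [0. 0. 0.] deg [0. 0. 0.]
```

Emit:
{"fn": "apply_moves", "kwargs": {
  "dp": [
    [0,0,0],
    [0,0,0],
    [0,0,0],
    [0,0,0],
    [-0.3,0.08,0.06],
    [-0.3,0.08,0.06],
    [-0.3,0.08,0.06],
    [-0.3,0.08,0.06],
    [-0.3,0.08,0.06],
    [-0.3,0.08,0.06],
    [-0.3,0.08,0.06],
    [-0.3,0.08,0.06]
  ],
  "twist": [
    [0,0,-0.056],
    [0,0,-0.056],
    [0,0,-0.056],
    [0,0,-0.056],
    [0,0,0],
    [0,0,0],
    [0,0,0],
    [0,0,0],
    [0,0,0],
    [0,0,0],
    [0,0,0],
    [0,0,0]
  ],
  "jaw": [0,0,0,0,0,0,0,0,0,0,0,0],
  "grip_force": 40
}}

```text
clock: 1.3
tcp_pos: [0.3326, 0.3659, 0.3399]
orientation: [-2.002, -2.421, 0.013]
contact_force: [0.8, 0.9, -0.1]
grip_width: 0.0855
```

```bash
python3 g.py .4252 .144 .30 99.1 .4252 .144 .185 99.1
```

```text
t 1.3 p [0.3326 0.3659 0.3399] yaw 100.82 tilt 0.47 w 0.0855 F [ 0.8  0.9 -0.1] q [-0.94  0.26 -0.03  2.04  0.01  0.85  0.79]
-> now-axes dp [-1.959  0.413  0.34 ] mm [-235.1   49.5   40.8] | goal-axes dp [-1.948  0.469  0.333]  twist [-0.003   0.0025  0.0143] deg [-0.36  0.3   1.72]
-> now-axes dp [0.    0.    0.958] mm [  0.   0. 115.] | goal-axes dp [0.    0.    0.958]  twist [0. 0. 0.] deg [0. 0. 0.]
```

Emit:
{"fn": "apply_moves", "kwargs": {
  "dp": [
    [-0.3,0.07,0.05],
    [-0.3,0.07,0.05],
    [-0.3,0.07,0.05],
    [-0.3,0.07,0.05],
    [-0.3,0.07,0.05],
    [-0.25,0.05,0.05],
    [-0.15,0.03,0.03],
    [0,0,0]
  ],
  "twist": [
    [-0.003,0.002,0.014],
    [0,0,0],
    [0,0,0],
    [0,0,0],
    [0,0,0],
    [0,0,0],
    [0,0,0],
    [0,0,0]
  ],
  "jaw": [0,0,0,0,0,0,0,0]
}}

```text
clock: 2.1
tcp_pos: [0.4231, 0.1335, 0.2974]
orientation: [2.048, 2.38, -0.008]
contact_force: [-1.0, -0.4, -0.8]
grip_width: 0.0856
```

```bash
python3 g.py .4252 .144 .30 99.1 .4252 .144 .185 99.1
```

```text
t 2.1 p [0.4231 0.1335 0.2974] yaw 98.57 tilt 0.31 w 0.0856 F [-1.  -0.4 -0.8] q [-0.54  0.25  0.11  2.19 -0.04  0.7   1.31]
-> now-axes dp [ 0.084  0.031 -0.022] mm [10.   3.7 -2.6] | goal-axes dp [ 0.084  0.032 -0.021]  twist [-0.0014  0.0022 -0.0044] deg [-0.16  0.26 -0.53]
-> now-axes dp [0.    0.    0.958] mm [  0.   0. 115.] | goal-axes dp [0.    0.    0.958]  twist [0. 0. 0.] deg [0. 0. 0.]
```

Emit:
{"fn": "apply_moves", "kwargs": {
  "dp": [
    [0.08,0.03,0.1],
    [0,0,0.2],
    [0,0,0.2],
    [0,0,0.2],
    [0,0,0]
  ],
  "twist": [
    [-0.001,0.002,-0.004],
    [0,0,0],
    [0,0,0],
    [0,0,0],
    [0,0,0]
  ],
  "jaw": [60,60,60,60,60]
}}

```text
clock: 2.6
tcp_pos: [0.4251, 0.1472, 0.2119]
orientation: [-2.037, -2.391, -0.005]
contact_force: [-0.2, -0.7, -0.1]
grip_width: 0.0649
```

```bash
python3 g.py .4252 .144 .185 99.1
python3 - <<'E'
from h import *
from bench import r
for n in("scene","top"):
    f=r.grab_frame(n);pickle.dump(f,open(n+"1.pkl","wb"))
    u,v=proj(f,[.4252,.144,.06]);u=int(u);v=int(v)
    c=f["color"][max(v-75,0):v+75,u-100:u+100,::-1];cv2.imwrite(f"pics/{n}1.png",np.clip(cv2.resize(c,(800,600),interpolation=2)*1.5,0,255).astype(np.uint8))
E
```

```text
t 2.6 p [0.4251 0.1472 0.2119] yaw 99.14 tilt 0.2 w 0.0649 F [-0.2 -0.7 -0.1] q [-0.54  0.42  0.08  2.23 -0.07  0.49  1.33]
-> now-axes dp [-0.027 -0.004  0.224] mm [-3.2 -0.5 26.9] | goal-axes dp [-0.026 -0.003  0.224]  twist [ 0.001  -0.0014  0.0003] deg [ 0.12 -0.16  0.04]
```

View pics/scene1.png

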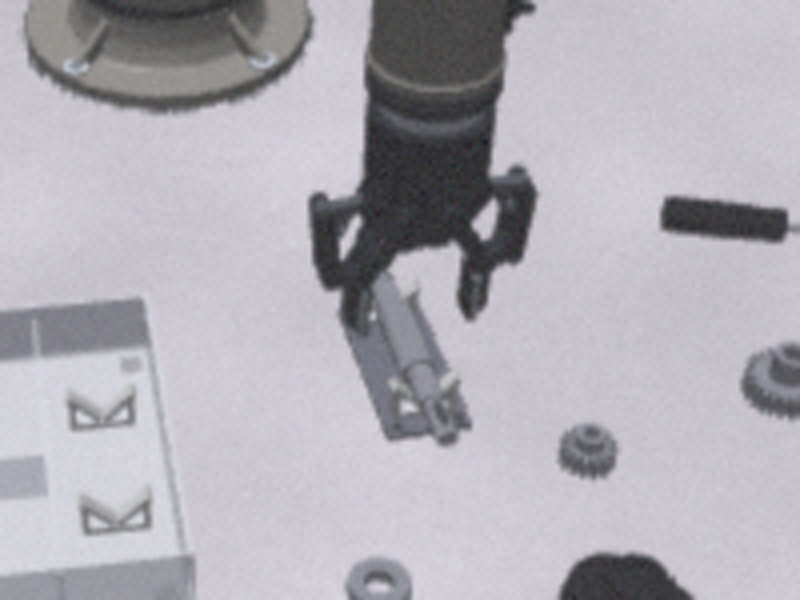

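The gripper is over the shaft; its fingers straddle it around crop px (400,320). Descending and gripping.

Emit:
{"fn": "apply_moves", "kwargs": {
  "dp": [
    [-0.025,-0.003,0.0],
    [0,0,0.12],
    [0,0,0.1],
    [0,0,0]
  ],
  "twist": [
    [0,0,0],
    [0,0,0],
    [0,0,0],
    [0,0,0]
  ],
  "jaw": [60,60,60,60]
}}

```text
clock: 3.1
tcp_pos: [0.4284, 0.1455, 0.1913]
orientation: [2.035, 2.389, 0.023]
contact_force: [0.4, -0.1, 0.5]
grip_width: 0.0653
```

```bash
python3 g.py .4252 .144 .185 99.1
```

```text
t 3.1 p [0.4284 0.1455 0.1913] yaw 99.15 tilt 0.88 w 0.0653 F [ 0.4 -0.1  0.5] q [-0.52  0.47  0.07  2.24 -0.08  0.43  1.34]
-> now-axes dp [-0.008 -0.029  0.052] mm [-1.  -3.5  6.2] | goal-axes dp [-0.008 -0.028  0.052]  twist [ 0.0066 -0.0032  0.0004] deg [ 0.79 -0.38  0.05]
```

Emit:
{"fn": "apply_moves", "kwargs": {
  "dp": [
    [-0.008,-0.028,0.045],
    [0,0,0]
  ],
  "twist": [
    [0.007,-0.003,0],
    [0,0,0]
  ],
  "jaw": [60,60]
}}

```text
clock: 3.3
tcp_pos: [0.4254, 0.1439, 0.1863]
orientation: [-2.037, -2.391, 0.001]
contact_force: [-0.3, 0.4, 0.0]
grip_width: 0.0655
```

```bash
python3 g.py .4252 .144 .185 99.1
```

```text
t 3.3 p [0.4254 0.1439 0.1863] yaw 99.13 tilt 0.06 w 0.0655 F [-0.3  0.4  0. ] q [-0.52  0.48  0.07  2.24 -0.08  0.43  1.34]
-> now-axes dp [ 0.001 -0.002  0.011] mm [ 0.1 -0.2  1.3] | goal-axes dp [ 0.001 -0.002  0.011]  twist [-0.0005 -0.0001  0.0003] deg [-0.06 -0.01  0.03]
```

Excellent. Closing the gripper.

Emit:
{"fn": "apply_moves", "kwargs": {
  "dp": [
    [0,0,0],
    [0,0,0],
    [0,0,0],
    [0,0,0],
    [0,0,0],
    [0,0,0],
    [0,0,0],
    [0,0,0]
  ],
  "twist": [
    [0,0,0],
    [0,0,0],
    [0,0,0],
    [0,0,0],
    [0,0,0],
    [0,0,0],
    [0,0,0],
    [0,0,0]
  ],
  "jaw": [255,255,255,255,255,255,255,255],
  "grip_force": 60
}}

```text
clock: 4.1
tcp_pos: [0.4255, 0.1444, 0.1872]
orientation: [-2.037, -2.391, -0.001]
contact_force: [0.7, 0.4, -0.1]
grip_width: 0.0221
```

```bash
python3 g.py .4252 .144 .285 99.1
```

```text
t 4.1 p [0.4255 0.1444 0.1872] yaw 99.16 tilt 0.06 w 0.0221 F [ 0.7  0.4 -0.1] q [-0.52  0.47  0.07  2.24 -0.08  0.43  1.34]
-> now-axes dp [-0.002 -0.003 -0.815] mm [ -0.3  -0.4 -97.8] | goal-axes dp [-0.003 -0.003 -0.815]  twist [ 0.0001 -0.0005  0.0005] deg [ 0.01 -0.06  0.06]
```

Emit:
{"fn": "apply_moves", "kwargs": {
  "dp": [
    [0,0,-0.1],
    [0,0,-0.15],
    [0,0,-0.1],
    [0,0,0]
  ],
  "twist": [
    [0,0,0],
    [0,0,0],
    [0,0,0],
    [0,0,0]
  ],
  "jaw": [255,255,255,255]
}}

```text
clock: 4.5
tcp_pos: [0.4247, 0.1436, 0.2313]
orientation: [-2.036, -2.39, 0.004]
contact_force: [0.5, 0.1, -4.1]
grip_width: 0.0221
```

```bash
python3 g.py .5110 -.0493 .285 95.5;  python3 - <<'E'
from h import *
from bench import r
o=r.get_obs()
for n in("scene","top"):
    f=r.grab_frame(n);pickle.dump(f,open(n+"2.pkl","wb"))
    u,v=proj(f,[.4252,.144,.06]);u=int(u);v=int(v)
    c=f["color"][max(v-45,0):v+45,u-60:u+60,::-1];cv2.imwrite(f"pics/{n}2.png",np.clip(cv2.resize(c,(800,600),interpolation=2)*1.5,0,255).astype(np.uint8))
E
```

```text
t 4.5 p [0.4247 0.1436 0.2313] yaw 99.13 tilt 0.19 w 0.0221 F [ 0.5  0.1 -4.1] q [-0.54  0.38  0.09  2.23 -0.06  0.54  1.33]
-> now-axes dp [-1.701  0.453 -0.448] mm [-204.1   54.4  -53.8] | goal-axes dp [-1.669  0.562 -0.447]  twist [-0.0015  0.0002  0.0303] deg [-0.19  0.03  3.63]
```

View pics/scene2.png

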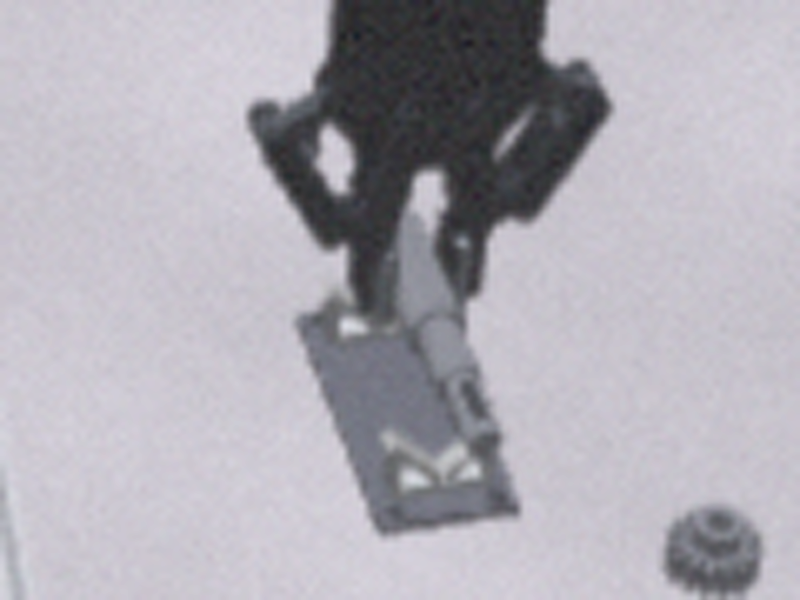

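The shaft is held level and clear of its rest (crop px ~(440,320)). Carrying it over the lane.

Emit:
{"fn": "apply_moves", "kwargs": {
  "dp": [
    [0,0,-0.2],
    [-0.2,0.07,-0.2],
    [-0.25,0.08,-0.05],
    [-0.25,0.08,0],
    [-0.25,0.08,0],
    [-0.25,0.08,0],
    [-0.25,0.08,0],
    [-0.15,0.05,0],
    [-0.06,0.02,0],
    [0,0,0]
  ],
  "twist": [
    [0,0,0.03],
    [0,0,0],
    [0,0,0],
    [0,0,0],
    [0,0,0],
    [0,0,0],
    [0,0,0],
    [0,0,0],
    [0,0,0],
    [0,0,0]
  ],
  "jaw": [255,255,255,255,255,255,255,255,255,255]
}}

```text
clock: 5.6
tcp_pos: [0.5079, -0.055, 0.2792]
orientation: [-2.103, -2.322, 0.025]
contact_force: [-0.4, 0.6, -3.0]
grip_width: 0.0222
```

```bash
python3 g.py .5110 -.0493 .225 95.5 .5110 -.0493 .1855 95.5
```

```text
t 5.6 p [ 0.5079 -0.055   0.2792] yaw 95.67 tilt 1.05 w 0.0222 F [-0.4  0.6 -3. ] q [-0.17  0.38  0.19  2.06 -0.1   0.72  1.75]
-> now-axes dp [0.047 0.038 0.451] mm [ 5.6  4.6 54.1] | goal-axes dp [0.045 0.03  0.452]  twist [-0.0085  0.0018  0.0014] deg [-1.02  0.22  0.16]
-> now-axes dp [0.    0.    0.329] mm [ 0.   0.  39.5] | goal-axes dp [0.    0.    0.329]  twist [0. 0. 0.] deg [0. 0. 0.]
```

Emit:
{"fn": "apply_moves", "kwargs": {
  "dp": [
    [0.045,0.03,0.0],
    [0,0,0.15],
    [0,0,0.15],
    [0,0,0.1],
    [0,0,0]
  ],
  "twist": [
    [-0.0085,0.002,0.0014],
    [0,0,0],
    [0,0,0],
    [0,0,0],
    [0,0,0]
  ],
  "jaw": [255,255,255,255,255]
}}

```text
clock: 6.1
tcp_pos: [0.5103, -0.0409, 0.2289]
orientation: [-2.101, -2.332, -0.008]
contact_force: [-0.4, -0.7, -2.9]
grip_width: 0.0222
```

```bash
python3 g.py .5110 -.0493 .225 95.5 .5110 -.0493 .1855 95.5
python3 - <<'E'
from h import *
from bench import r
for n in("scene","top"):
    f=r.grab_frame(n);pickle.dump(f,open(n+"3.pkl","wb"))
    u,v=proj(f,[.5110,-.0493,.06]);u=int(u);v=int(v)
    c=f["color"][max(v-60,0):v+60,u-80:u+80,::-1];cv2.imwrite(f"pics/{n}3.png",np.clip(cv2.resize(c,(800,600),interpolation=2)*1.5,0,255).astype(np.uint8))
E
```

```text
t 6.1 p [ 0.5103 -0.0409  0.2289] yaw 95.96 tilt 0.33 w 0.0222 F [-0.4 -0.7 -2.9] q [-0.17  0.47  0.16  2.09 -0.14  0.59  1.76]
-> now-axes dp [-0.07  -0.001  0.032] mm [-8.4 -0.1  3.9] | goal-axes dp [-0.07  -0.001  0.033]  twist [ 0.0011 -0.0025  0.0038] deg [ 0.13 -0.3   0.46]
-> now-axes dp [0.    0.    0.329] mm [ 0.   0.  39.5] | goal-axes dp [0.    0.    0.329]  twist [0. 0. 0.] deg [0. 0. 0.]
```

View pics/scene3.png

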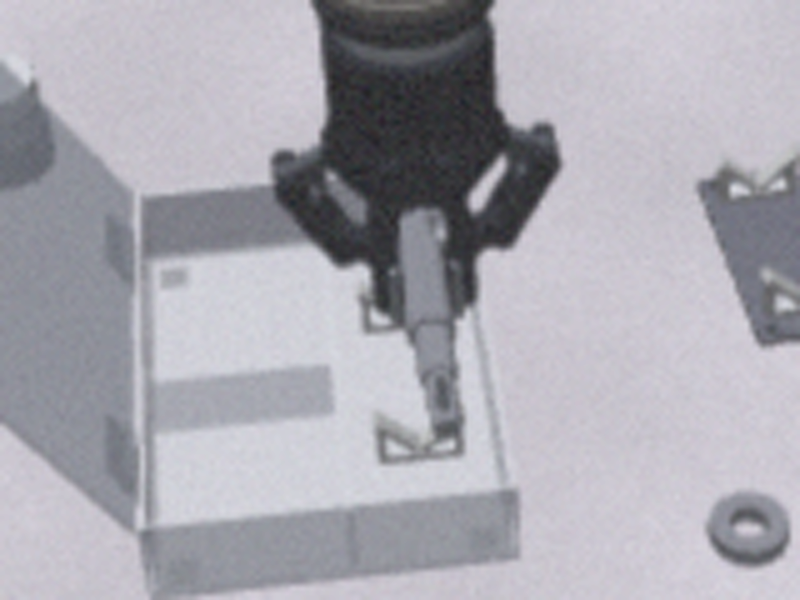

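View pics/top3.png

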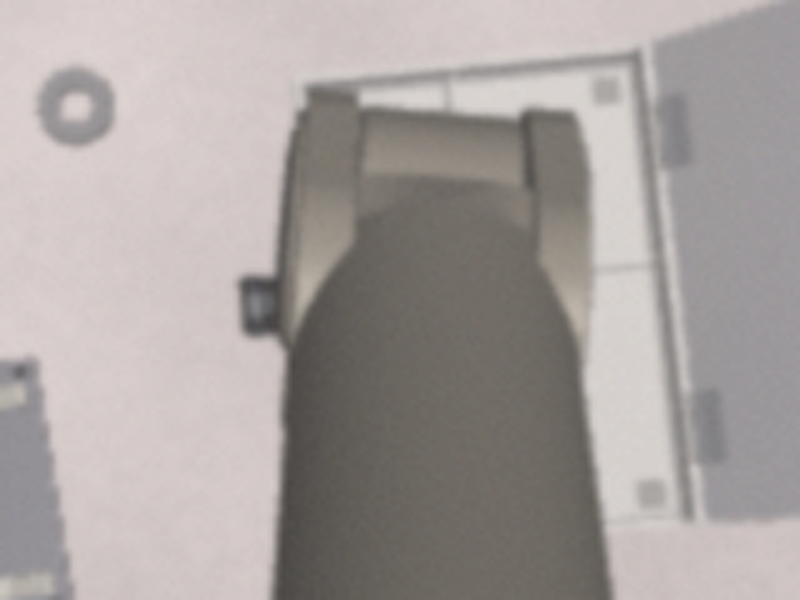

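Emit:
{"fn": "apply_moves", "kwargs": {
  "dp": [
    [-0.07,0,0.03],
    [0,0,0.0],
    [0,0,0]
  ],
  "twist": [
    [0.001,-0.0025,0.004],
    [0,0,0],
    [0,0,0]
  ],
  "jaw": [255,255,255]
}}

```text
clock: 6.5
tcp_pos: [0.5128, -0.0503, 0.2282]
orientation: [2.111, 2.32, 0.006]
contact_force: [-0.5, 0.1, -3.7]
grip_width: 0.0217
```

```bash
python3 g.py .5110 -.0493 .215 95.5 .5110 -.0493 .1855 95.5
python3 - <<'E'
from h import *
from bench import r
f=r.grab_frame("scene");W=cloud(f)
# shaft axis seen: steel points near tool line in z range
o=r.get_obs();d=np.array([np.cos(np.radians(5.55)),np.sin(np.radians(5.55))]);n=np.array([-d[1],d[0]])
c=o["tcp_pos"]
s=(W[...,:2]-c[:2])@d;t=(W[...,:2]-c[:2])@n
for a,b in((.033,.058),(.062,.09),(-.03,-.01),(.012,.03)):
    m=(s>a)&(s<b)&(abs(t)<.014)&(W[...,2]>.046)&(W[...,2]<.1)
    g=f["color"].mean(-1);m&=(g>60)
    print(a,b,m.sum(),"t",np.median(t[m]).round(4),"ztop",np.percentile(W[m][:,2],90).round(4))
E
```

```text
t 6.5 p [ 0.5128 -0.0503  0.2282] yaw 95.41 tilt 0.34 w 0.0217 F [-0.5  0.1 -3.7] q [-0.16  0.47  0.17  2.08 -0.13  0.59  1.77]
-> now-axes dp [ 0.01  -0.015  0.11 ] mm [ 1.2 -1.8 13.2] | goal-axes dp [ 0.01  -0.014  0.11 ]  twist [ 0.0028  0.0005 -0.0007] deg [ 0.33  0.06 -0.09]
-> now-axes dp [0.    0.    0.246] mm [ 0.   0.  29.5] | goal-axes dp [0.    0.    0.246]  twist [0. 0. 0.] deg [0. 0. 0.]
0.033 0.058 60 t 0.0011 ztop 0.0788
0.062 0.09 50 t 0.0014 ztop 0.0762
-0.03 -0.01 49 t 0.0011 ztop 0.0797
0.012 0.03 60 t -0.0002 ztop 0.0808
```

Emit:
{"fn": "apply_moves", "kwargs": {
  "dp": [
    [0.01,-0.015,0.06],
    [0,0,0.1],
    [0,0,0.0]
  ],
  "twist": [
    [0.003,0,0],
    [0,0,0],
    [0,0,0]
  ],
  "jaw": [255,255,255]
}}

```text
clock: 6.85
tcp_pos: [0.5109, -0.0495, 0.208]
orientation: [2.114, 2.322, -0.001]
contact_force: [-0.5, 0.2, -3.7]
grip_width: 0.0221
```

```bash
python3 g.py .5110 -.0493 .1855 95.5
```

```text
t 6.85 p [ 0.5109 -0.0495  0.208 ] yaw 95.38 tilt 0.07 w 0.0221 F [-0.5  0.2 -3.7] q [-0.15  0.5   0.16  2.09 -0.14  0.55  1.77]
-> now-axes dp [0.002 0.001 0.188] mm [ 0.2  0.1 22.5] | goal-axes dp [0.002 0.001 0.188]  twist [ 0.0002  0.0005 -0.001 ] deg [ 0.02  0.06 -0.12]
```

Emit:
{"fn": "apply_moves", "kwargs": {
  "dp": [
    [0,0,0.08],
    [0,0,0.07],
    [0,0,0.0]
  ],
  "twist": [
    [0,0,-0.001],
    [0,0,0],
    [0,0,0]
  ],
  "jaw": [255,255,255]
}}

```text
clock: 7.15
tcp_pos: [0.5107, -0.0493, 0.1877]
orientation: [2.112, 2.326, -0.002]
contact_force: [-0.8, 1.1, -4.0]
grip_width: 0.0222
```

```bash
python3 g.py .5110 -.0493 .1855 95.5
```

```text
t 7.15 p [ 0.5107 -0.0493  0.1877] yaw 95.53 tilt 0.08 w 0.0222 F [-0.8  1.1 -4. ] q [-0.14  0.54  0.14  2.1  -0.15  0.51  1.78]
-> now-axes dp [0.    0.002 0.018] mm [0.  0.3 2.2] | goal-axes dp [0.    0.002 0.018]  twist [-0.0005  0.0005  0.0003] deg [-0.05  0.06  0.03]
```

Still hanging free (−4 N). Small steps to contact.

Emit:
{"fn": "apply_moves", "kwargs": {
  "dp": [
    [0,0,0.02],
    [0,0,0]
  ],
  "twist": [
    [0,0,0],
    [0,0,0]
  ],
  "jaw": [255,255]
}}

```text
clock: 7.35
tcp_pos: [0.5109, -0.0494, 0.1852]
orientation: [-2.112, -2.325, 0.002]
contact_force: [-1.3, -0.3, 0.8]
grip_width: 0.0222
```

```bash
python3 g.py .5110 -.0493 .1855 95.5
```

```text
t 7.35 p [ 0.5109 -0.0494  0.1852] yaw 95.5 tilt 0.08 w 0.0222 F [-1.3 -0.3  0.8] q [-0.14  0.55  0.14  2.1  -0.15  0.51  1.78]
-> now-axes dp [ 0.001  0.001 -0.002] mm [ 0.1  0.1 -0.3] | goal-axes dp [ 0.001  0.001 -0.002]  twist [-0.0006  0.0003 -0.    ] deg [-0.07  0.04 -0.  ]
```

Force went from −4 to +0.8 N, so it is resting. Opening a little, because the lane is narrow.

Emit:
{"fn": "apply_moves", "kwargs": {
  "dp": [
    [0,0,0],
    [0,0,0],
    [0,0,0],
    [0,0,0],
    [0,0,0]
  ],
  "twist": [
    [0,0,0],
    [0,0,0],
    [0,0,0],
    [0,0,0],
    [0,0,0]
  ],
  "jaw": [180,165,155,155,155]
}}

```text
clock: 7.85
tcp_pos: [0.5122, -0.0495, 0.1865]
orientation: [2.11, 2.323, 0.002]
contact_force: [-0.3, 0.2, -0.2]
grip_width: 0.0336
```

```bash
python3 g.py .5110 -.0493 .285 95.5;python3 - <<'E'
from h import *
from bench import r
f=r.grab_frame("scene");u,v=map(int,proj(f,[.5110,-.0493,.03]))
cv2.imwrite("pics/scene4.png",np.clip(cv2.resize(f["color"][v-45:v+45,u-60:u+60,::-1],(800,600),interpolation=2)*1.5,0,255).astype(np.uint8))
E
```

```text
t 7.85 p [ 0.5122 -0.0495  0.1865] yaw 95.5 tilt 0.19 w 0.0336 F [-0.3  0.2 -0.2] q [-0.14  0.55  0.14  2.1  -0.15  0.51  1.78]
-> now-axes dp [ 0.002 -0.008 -0.821] mm [  0.2  -0.9 -98.5] | goal-axes dp [ 0.003 -0.01  -0.821]  twist [ 0.0015  0.0006 -0.    ] deg [ 0.17  0.07 -0.  ]
```

View pics/scene4.png

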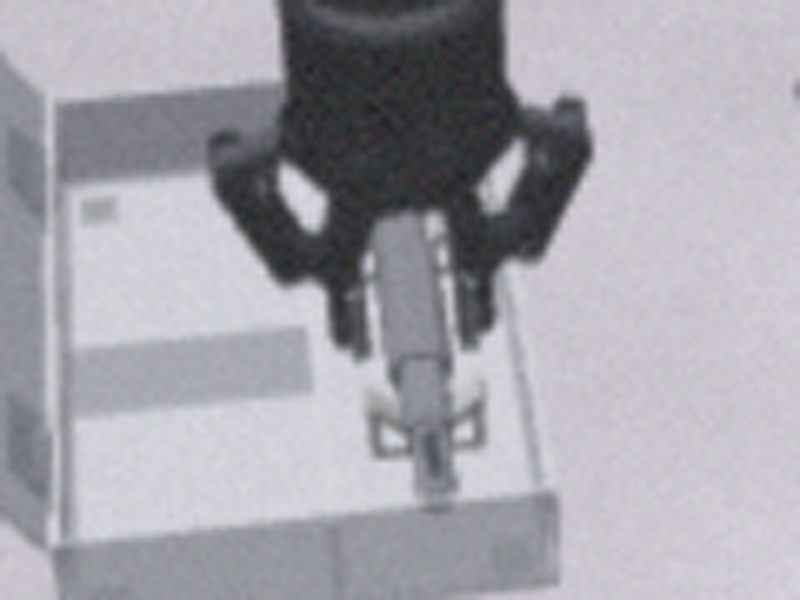

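The shaft sits in both V's (tail journal at crop px (430,420)) and the fingers are clear. Moving up, then to the cover.

Emit:
{"fn": "apply_moves", "kwargs": {
  "dp": [
    [0,0,-0.1],
    [0,0,-0.2],
    [0,0,-0.25],
    [0,0,-0.25],
    [0.2,0,-0.05],
    [0.3,0.05,0],
    [0.3,0.08,0],
    [0.3,0.08,0],
    [0.3,0.1,0],
    [0.3,0.1,0]
  ],
  "twist": [
    [0,0,0],
    [0,0,0],
    [0,0,0],
    [0,0,0],
    [0,0,0],
    [0,0,0],
    [0,0,0],
    [0,0,0],
    [0,0,0],
    [0,0,0]
  ],
  "jaw": [155,155,155,100,100,60,60,60,60,60]
}}

```text
clock: 8.9
tcp_pos: [0.5427, 0.1572, 0.3015]
orientation: [2.125, 2.304, 0.008]
contact_force: [0.9, 0.0, 0.3]
grip_width: 0.0654
```

```bash
python3 g.py .640 .2485 .25 95.5
python3 - <<'E'
from h import *
from bench import r
f=r.grab_frame("top");pickle.dump(f,open("top5.pkl","wb"))
cv2.imwrite("pics/top5.png",np.clip(cv2.resize(f["color"][180:315,305:485,::-1],(800,600),interpolation=2)*1.4,0,255).astype(np.uint8))
E
```

```text
t 8.9 p [0.5427 0.1572 0.3015] yaw 94.62 tilt 0.52 w 0.0654 F [0.9 0.  0.3] q [-0.52  0.42  0.15  1.93 -0.08  0.79  1.33]
-> now-axes dp [0.694 0.866 0.435] mm [ 83.3 103.9  52.2] | goal-axes dp [0.68  0.88  0.429]  twist [ 0.0042  0.0012 -0.0073] deg [ 0.5   0.15 -0.88]
```

View pics/top5.png

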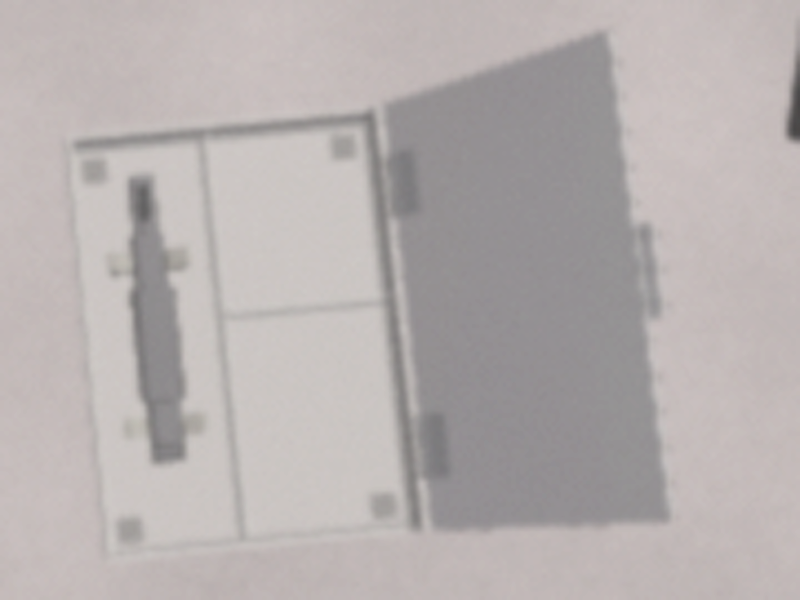

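The shaft lies in both saddles with its thick part (crop rows 290–400) centred between them (260, 425). On to the cover.

Emit:
{"fn": "apply_moves", "kwargs": {
  "dp": [
    [0.12,0.17,0.0],
    [0.18,0.23,0.1],
    [0.18,0.23,0.1],
    [0.12,0.15,0.1],
    [0.06,0.08,0.1],
    [0,0,0]
  ],
  "twist": [
    [0.004,0.001,-0.007],
    [0,0,0],
    [0,0,0],
    [0,0,0],
    [0,0,0],
    [0,0,0]
  ],
  "jaw": [60,60,60,60,60,60]
}}

```text
clock: 9.55
tcp_pos: [0.6403, 0.2616, 0.2586]
orientation: [-2.095, -2.34, -0.015]
contact_force: [-0.8, -0.5, 0.4]
grip_width: 0.0656
```

```bash
python3 g.py .640 .2485 .25 95.5 .640 .2485 .197 95.5
```

```text
t 9.55 p [0.6403 0.2616 0.2586] yaw 96.32 tilt 0.53 w 0.0656 F [-0.8 -0.5  0.4] q [-0.57  0.65  0.13  1.63 -0.11  0.85  1.29]
-> now-axes dp [-0.108 -0.015  0.071] mm [-13.   -1.8   8.5] | goal-axes dp [-0.108 -0.013  0.072]  twist [ 0.003  -0.0032  0.0068] deg [ 0.36 -0.39  0.82]
-> now-axes dp [0.    0.    0.442] mm [ 0.  0. 53.] | goal-axes dp [0.    0.    0.442]  twist [0. 0. 0.] deg [0. 0. 0.]
```

Emit:
{"fn": "apply_moves", "kwargs": {
  "dp": [
    [-0.1,-0.013,0.1],
    [0,0,0.1],
    [0,0,0]
  ],
  "twist": [
    [0.003,-0.003,0.007],
    [0,0,0],
    [0,0,0]
  ],
  "jaw": [60,60,60]
}}

```text
clock: 9.85
tcp_pos: [0.6394, 0.2464, 0.2345]
orientation: [2.115, 2.322, -0.002]
contact_force: [-0.3, 0.6, -0.5]
grip_width: 0.0651
```

```bash
python3 g.py .640 .2485 .197 95.5;python3 - <<'E'
from h import *
from bench import r
f=r.grab_frame("scene");u,v=map(int,proj(f,[.640,.2485,.03]))
cv2.imwrite("pics/scene6.png",np.clip(cv2.resize(f["color"][v-60:v+30,u-60:u+60,::-1],(800,600),interpolation=2)*1.8,0,255).astype(np.uint8))
E
```

```text
t 9.85 p [0.6394 0.2464 0.2345] yaw 95.33 tilt 0.07 w 0.0651 F [-0.3  0.6 -0.5] q [-0.55  0.68  0.13  1.66 -0.11  0.82  1.29]
-> now-axes dp [0.017 0.007 0.312] mm [ 2.1  0.9 37.5] | goal-axes dp [0.017 0.007 0.312]  twist [-0.0002  0.0006 -0.0015] deg [-0.03  0.07 -0.17]
```

View pics/scene6.png

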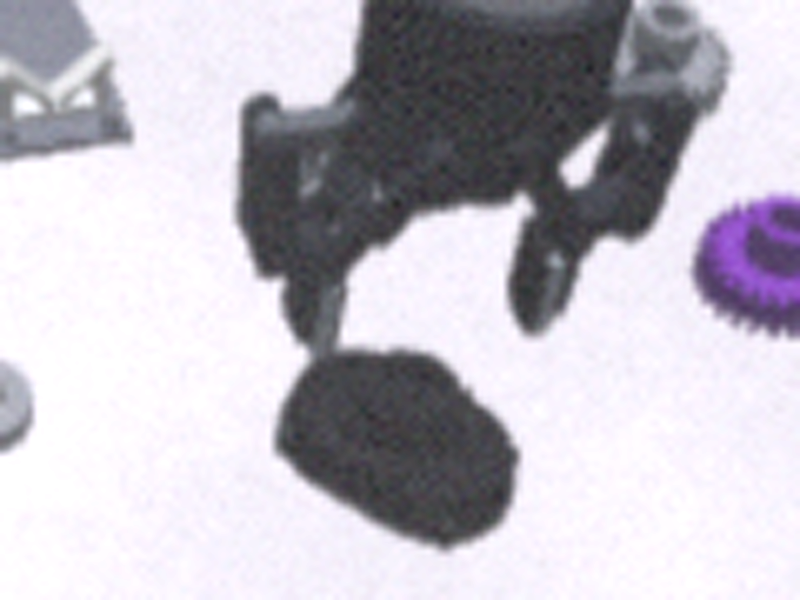

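Emit:
{"fn": "apply_moves", "kwargs": {
  "dp": [
    [0.017,0.007,0.08],
    [0,0,0.15],
    [0,0,0.06],
    [0,0,0]
  ],
  "twist": [
    [0,0,-0.001],
    [0,0,0],
    [0,0,0],
    [0,0,0]
  ],
  "jaw": [60,60,60,60]
}}

```text
clock: 10.3
tcp_pos: [0.6404, 0.2474, 0.1985]
orientation: [2.114, 2.322, 0.001]
contact_force: [0.2, -0.5, -0.5]
grip_width: 0.0652
```

```bash
python3 g.py .640 .2485 .196 95.5
```

```text
t 10.3 p [0.6404 0.2474 0.1985] yaw 95.37 tilt 0.1 w 0.0652 F [ 0.2 -0.5 -0.5] q [-0.55  0.72  0.12  1.67 -0.12  0.76  1.3 ]
-> now-axes dp [ 0.009 -0.003  0.021] mm [ 1.1 -0.3  2.5] | goal-axes dp [ 0.009 -0.003  0.021]  twist [ 0.0007  0.0005 -0.0011] deg [ 0.08  0.06 -0.13]
```

Emit:
{"fn": "apply_moves", "kwargs": {
  "dp": [
    [0.009,-0.003,0.02],
    [0,0,0],
    [0,0,0],
    [0,0,0],
    [0,0,0],
    [0,0,0],
    [0,0,0]
  ],
  "twist": [
    [0,0,0],
    [0,0,0],
    [0,0,0],
    [0,0,0],
    [0,0,0],
    [0,0,0],
    [0,0,0]
  ],
  "jaw": [60,255,255,255,255,255,255],
  "grip_force": 50
}}

```text
clock: 11.0
tcp_pos: [0.6402, 0.249, 0.1966]
orientation: [2.113, 2.322, 0.002]
contact_force: [0.6, 0.5, -0.7]
grip_width: 0.0322
```

```bash
python3 g.py .640 .2485 .196 95.5
```

```text
t 11.0 p [0.6402 0.249  0.1966] yaw 95.4 tilt 0.14 w 0.0322 F [ 0.6  0.5 -0.7] q [-0.55  0.73  0.12  1.67 -0.12  0.75  1.3 ]
-> now-axes dp [-0.004 -0.002  0.005] mm [-0.5 -0.2  0.6] | goal-axes dp [-0.004 -0.002  0.005]  twist [ 0.0011  0.0002 -0.0009] deg [ 0.14  0.03 -0.1 ]
```

Emit:
{"fn": "apply_moves", "kwargs": {
  "dp": [
    [0,0,-0.1],
    [0,0,-0.2],
    [0,0,-0.25],
    [0,0,-0.25],
    [0,0,-0.1],
    [0,0,0]
  ],
  "twist": [
    [0,0,0],
    [0,0,0],
    [0,0,0],
    [0,0,0],
    [0,0,0],
    [0,0,0]
  ],
  "jaw": [255,255,255,255,255,255]
}}

```text
clock: 11.6
tcp_pos: [0.6397, 0.2487, 0.3107]
orientation: [2.114, 2.322, 0.001]
contact_force: [0.8, -0.7, -1.2]
grip_width: 0.0317
```

```bash
python3 g.py .4693 -.1367 .31 54
python3 - <<'E'
from h import *
from bench import r
f=r.grab_frame("scene");u,v=map(int,proj(f,[.640,.2485,.13]))
cv2.imwrite("pics/scene7.png",np.clip(cv2.resize(f["color"][v-45:v+45,u-60:u+60,::-1],(800,600),interpolation=2)*2,0,255).astype(np.uint8))
E
```

```text
t 11.6 p [0.6397 0.2487 0.3107] yaw 95.37 tilt 0.1 w 0.0317 F [ 0.8 -0.7 -1.2] q [-0.56  0.59  0.15  1.62 -0.1   0.95  1.28]
-> now-axes dp [-3.065 -1.714  0.006] mm [-367.7 -205.7    0.7] | goal-axes dp [-3.433  0.739  0.006]  twist [9.000e-04 1.000e-04 3.448e-01] deg [1.000e-01 1.000e-02 4.137e+01]
```

View pics/scene7.png

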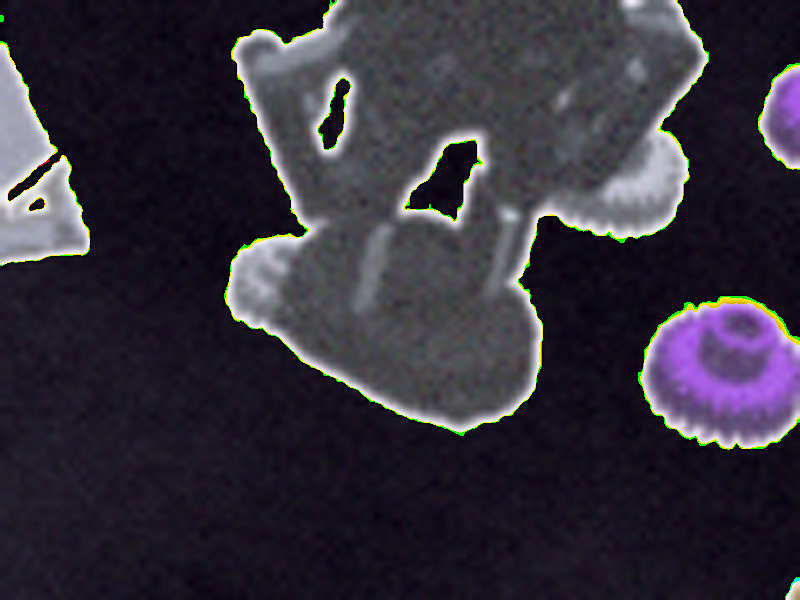

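The cover is in the jaws, level. Turning and carrying it to the large bay.

Emit:
{"fn": "apply_moves", "kwargs": {
  "dp": [
    [0,0,0],
    [0,0,0],
    [0,0,0],
    [0,0,0],
    [0,0,0],
    [0,0,0],
    [-0.15,0.03,0],
    [-0.25,0.06,0],
    [-0.3,0.06,0],
    [-0.3,0.06,0],
    [-0.3,0.06,0],
    [-0.3,0.06,0],
    [-0.3,0.06,0],
    [-0.3,0.06,0],
    [-0.3,0.06,0]
  ],
  "twist": [
    [0,0,0.057],
    [0,0,0.057],
    [0,0,0.057],
    [0,0,0.057],
    [0,0,0.057],
    [0,0,0.057],
    [0,0,0],
    [0,0,0],
    [0,0,0],
    [0,0,0],
    [0,0,0],
    [0,0,0],
    [0,0,0],
    [0,0,0],
    [0,0,0]
  ],
  "jaw": [255,255,255,255,255,255,255,255,255,255,255,255,255,255,255]
}}

```text
clock: 13.15
tcp_pos: [0.494, -0.0316, 0.2889]
orientation: [-2.807, -1.408, 0.059]
contact_force: [1.0, -0.5, -0.5]
grip_width: 0.0321
```

```bash
python3 g.py .4693 -.1367 .31 54
```

```text
t 13.15 p [ 0.494  -0.0316  0.2889] yaw 53.29 tilt 2.14 w 0.0321 F [ 1.  -0.5 -0.5] q [-0.38  0.36  0.38  2.09 -0.17  0.75  1.04]
-> now-axes dp [-0.83   0.356 -0.155] mm [-99.6  42.7 -18.6] | goal-axes dp [-0.829  0.348 -0.176]  twist [-0.0086  0.0156 -0.0061] deg [-1.04  1.87 -0.73]
```

Emit:
{"fn": "apply_moves", "kwargs": {
  "dp": [
    [-0.1,0.05,-0.1],
    [-0.25,0.1,-0.03],
    [-0.25,0.1,0],
    [-0.12,0.06,0],
    [-0.03,0.02,0],
    [0,0,0]
  ],
  "twist": [
    [-0.0086,0.0156,-0.006],
    [0,0,0],
    [0,0,0],
    [0,0,0],
    [0,0,0],
    [0,0,0]
  ],
  "jaw": [255,255,255,255,255,255]
}}

```text
clock: 13.75
tcp_pos: [0.4651, -0.1356, 0.2985]
orientation: [-2.801, -1.412, 0.021]
contact_force: [-0.3, 0.8, -1.1]
grip_width: 0.0317
```

```bash
python3 g.py .4693 -.1367 .25 54;python3 - <<'E'
from h import *
from bench import r
for n in ("scene","top"):
    f=r.grab_frame(n);u,v=map(int,proj(f,[.4693,-.1367,.1]))
    cv2.imwrite(f"pics/{n}8.png",cv2.convertScaleAbs(cv2.resize(f["color"][v-60:v+60,u-80:u+80,::-1],(800,600),interpolation=2),alpha=1.8))
E
```

```text
t 13.75 p [ 0.4651 -0.1356  0.2985] yaw 53.52 tilt 0.81 w 0.0317 F [-0.3  0.8 -1.1] q [-0.19  0.33  0.41  2.12 -0.19  0.74  1.28]
-> now-axes dp [0.017 0.038 0.404] mm [ 2.1  4.5 48.5] | goal-axes dp [0.013 0.034 0.405]  twist [-0.0048  0.0048 -0.004 ] deg [-0.57  0.58 -0.48]
```

View pics/scene8.png

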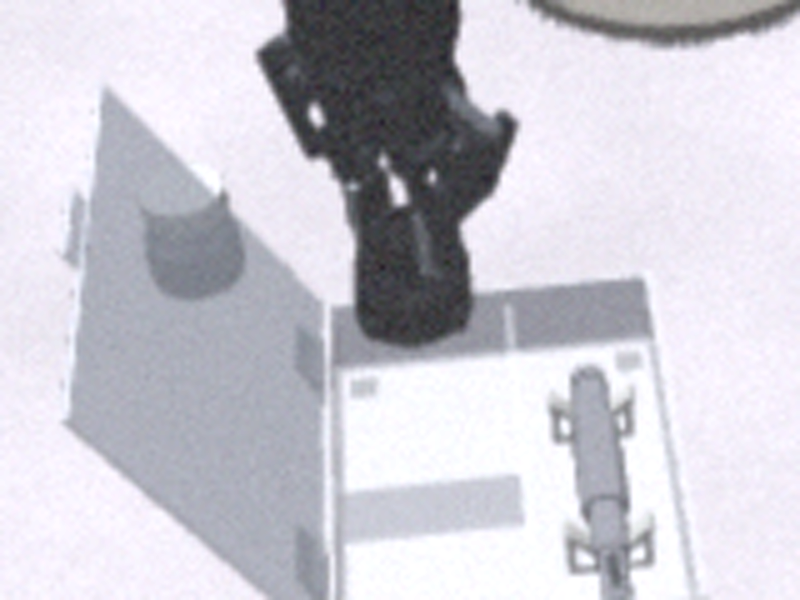

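Cover is over the large bay, long axis along the case's y. Descending.

Emit:
{"fn": "apply_moves", "kwargs": {
  "dp": [
    [0.013,0.034,0.05],
    [0,0,0.15],
    [0,0,0.15],
    [0,0,0.0]
  ],
  "twist": [
    [-0.005,0.005,-0.004],
    [0,0,0],
    [0,0,0],
    [0,0,0]
  ],
  "jaw": [255,255,255,255]
}}

```text
clock: 14.25
tcp_pos: [0.4725, -0.131, 0.2542]
orientation: [2.79, 1.443, 0.009]
contact_force: [-0.4, 0.4, -1.4]
grip_width: 0.0318
```

```bash
python3 g.py .4693 -.1367 .2006 54
```

```text
t 14.25 p [ 0.4725 -0.131   0.2542] yaw 54.69 tilt 0.32 w 0.0318 F [-0.4  0.4 -1.4] q [-0.16  0.41  0.37  2.14 -0.25  0.63  1.34]
-> now-axes dp [-0.056  0.005  0.447] mm [-6.7  0.5 53.6] | goal-axes dp [-0.054  0.007  0.447]  twist [ 0.0015 -0.0023  0.0057] deg [ 0.18 -0.27  0.69]
```

Emit:
{"fn": "apply_moves", "kwargs": {
  "dp": [
    [-0.054,0.006,0.05],
    [0,0,0.12],
    [0,0,0.12],
    [0,0,0.0]
  ],
  "twist": [
    [0.0015,-0.002,0.006],
    [0,0,0],
    [0,0,0],
    [0,0,0]
  ],
  "jaw": [255,255,255,255]
}}

```text
clock: 14.65
tcp_pos: [0.4706, -0.1363, 0.2191]
orientation: [2.798, 1.427, 0.004]
contact_force: [0.0, 0.1, -0.4]
grip_width: 0.0321
```

```bash
python3 g.py .4693 -.1367 .2006 54;python3 - <<'E'
from h import *
from bench import r
for n in ("scene",):
    f=r.grab_frame(n);u,v=map(int,proj(f,[.4693,-.1367,.05]))
    cv2.imwrite(f"pics/{n}9.png",cv2.convertScaleAbs(cv2.resize(f["color"][v-45:v+45,u-60:u+60,::-1],(800,600),interpolation=2),alpha=1.8))
E
```

```text
t 14.65 p [ 0.4706 -0.1363  0.2191] yaw 54.05 tilt 0.16 w 0.0321 F [ 0.   0.1 -0.4] q [-0.12  0.47  0.34  2.15 -0.29  0.55  1.38]
-> now-axes dp [-0.009 -0.007  0.154] mm [-1.1 -0.8 18.5] | goal-axes dp [-0.009 -0.007  0.154]  twist [ 0.001  -0.0008  0.0004] deg [ 0.12 -0.1   0.05]
```

View pics/scene9.png

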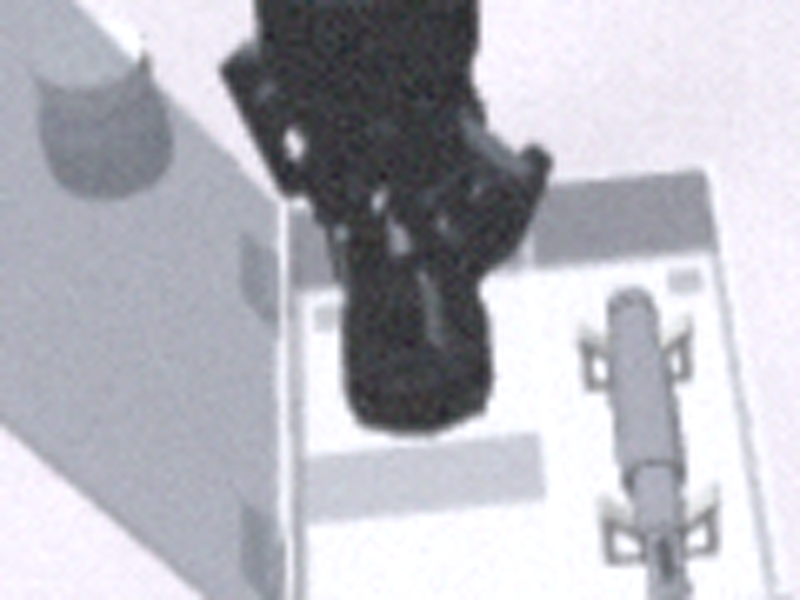

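The cover is inside the bay outline (crop px 345–495, 280–430), clear of the dividers.

Emit:
{"fn": "apply_moves", "kwargs": {
  "dp": [
    [-0.009,-0.007,0.06],
    [0,0,0.05],
    [0,0,0.02],
    [0,0,0.0]
  ],
  "twist": [
    [0.001,-0.001,0],
    [0,0,0],
    [0,0,0],
    [0,0,0]
  ],
  "jaw": [255,255,255,255]
}}

```text
clock: 15.1
tcp_pos: [0.4705, -0.1372, 0.2051]
orientation: [2.796, 1.426, 0.005]
contact_force: [0.1, 0.2, -0.5]
grip_width: 0.0322
```

```bash
python3 g.py .4693 -.1367 .2006 54
```

```text
t 15.1 p [ 0.4705 -0.1372  0.2051] yaw 54.03 tilt 0.25 w 0.0322 F [ 0.1  0.2 -0.5] q [-0.1   0.5   0.32  2.16 -0.31  0.52  1.39]
-> now-axes dp [-0.003 -0.011  0.037] mm [-0.3 -1.3  4.4] | goal-axes dp [-0.003 -0.01   0.037]  twist [ 0.0019 -0.0009  0.0003] deg [ 0.23 -0.1   0.03]
```

Emit:
{"fn": "apply_moves", "kwargs": {
  "dp": [
    [0,-0.01,0.025],
    [0,0,0.0],
    [0,0,0.012],
    [0,0,0.0]
  ],
  "twist": [
    [0.002,-0.001,0],
    [0,0,0],
    [0,0,0],
    [0,0,0]
  ],
  "jaw": [255,255,255,255]
}}

```text
clock: 15.5
tcp_pos: [0.4697, -0.1364, 0.2007]
orientation: [2.799, 1.427, 0.0]
contact_force: [-0.6, -0.3, -0.8]
grip_width: 0.032
```

```bash
python3 g.py .4693 -.1367 .2006 54
```

```text
t 15.5 p [ 0.4697 -0.1364  0.2007] yaw 54.04 tilt 0.01 w 0.032 F [-0.6 -0.3 -0.8] q [-0.1   0.51  0.31  2.16 -0.31  0.52  1.39]
-> now-axes dp [-0.004 -0.001  0.001] mm [-0.4 -0.2  0.1] | goal-axes dp [-0.004 -0.001  0.001]  twist [0.0001 0.     0.0003] deg [0.01 0.   0.04]
```

Emit:
{"fn": "apply_moves", "kwargs": {
  "dp": [
    [0,0,0.01],
    [0,0,0.0]
  ],
  "twist": [
    [0,0,0],
    [0,0,0]
  ],
  "jaw": [255,255]
}}

```text
clock: 15.7
tcp_pos: [0.4699, -0.1365, 0.1999]
orientation: [2.799, 1.427, 0.001]
contact_force: [0.1, 0.9, -0.5]
grip_width: 0.0319
```

```bash
python3 g.py .4693 -.1367 .2006 54
```

```text
t 15.7 p [ 0.4699 -0.1365  0.1999] yaw 54.03 tilt 0.04 w 0.0319 F [ 0.1  0.9 -0.5] q [-0.1   0.51  0.31  2.16 -0.31  0.51  1.39]
-> now-axes dp [-0.004 -0.003 -0.006] mm [-0.5 -0.4 -0.7] | goal-axes dp [-0.004 -0.003 -0.006]  twist [ 0.0003 -0.0002  0.0002] deg [ 0.03 -0.03  0.03]
```

Emit:
{"fn": "apply_moves", "kwargs": {
  "dp": [
    [0,0,0.012],
    [0,0,0.0]
  ],
  "twist": [
    [0,0,0],
    [0,0,0]
  ],
  "jaw": [255,255]
}}

```text
clock: 15.9
tcp_pos: [0.4701, -0.1368, 0.2001]
orientation: [-2.799, -1.426, -0.003]
contact_force: [-0.2, 0.3, -0.3]
grip_width: 0.0323
```

```bash
python3 g.py .4693 -.1367 .2006 54
```

```text
t 15.9 p [ 0.4701 -0.1368  0.2001] yaw 54.01 tilt 0.1 w 0.0323 F [-0.2  0.3 -0.3] q [-0.1   0.51  0.31  2.16 -0.31  0.51  1.39]
-> now-axes dp [-0.003 -0.005 -0.004] mm [-0.4 -0.7 -0.5] | goal-axes dp [-0.003 -0.005 -0.004]  twist [ 0.0001 -0.0009  0.0001] deg [ 0.02 -0.1   0.01]
```

Emit:
{"fn": "apply_moves", "kwargs": {
  "dp": [
    [0,0,0.015],
    [0,0,0.005]
  ],
  "twist": [
    [0,0,0],
    [0,0,0]
  ],
  "jaw": [255,255]
}}

```text
clock: 16.1
tcp_pos: [0.4702, -0.1371, 0.1998]
orientation: [-2.798, -1.425, -0.005]
contact_force: [-2.8, -0.2, 6.5]
grip_width: 0.032
```

```bash
python3 g.py .4693 -.1367 .2006 54
```

```text
t 16.1 p [ 0.4702 -0.1371  0.1998] yaw 53.99 tilt 0.19 w 0.032 F [-2.8 -0.2  6.5] q [-0.09  0.51  0.31  2.16 -0.31  0.51  1.4 ]
-> now-axes dp [-0.002 -0.008 -0.006] mm [-0.2 -1.  -0.8] | goal-axes dp [-0.002 -0.008 -0.006]  twist [ 0.     -0.0016 -0.0001] deg [ 0.   -0.19 -0.01]
```

Contact (+6.5 N). Releasing.

Emit:
{"fn": "apply_moves", "kwargs": {
  "dp": [
    [0,0,0],
    [0,0,0],
    [0,0,0],
    [0,0,0],
    [0,0,-0.1],
    [0,0,-0.2],
    [0,0,-0.25],
    [0,0,-0.25],
    [0,0,-0.1]
  ],
  "twist": [
    [0,0,0],
    [0,0,0],
    [0,0,0],
    [0,0,0],
    [0,0,0],
    [0,0,0],
    [0,0,0],
    [0,0,0],
    [0,0,0]
  ],
  "jaw": [145,125,110,110,110,110,100,80,80]
}}

```text
clock: 17.0
tcp_pos: [0.4693, -0.1376, 0.3118]
orientation: [-2.797, -1.423, 0.002]
contact_force: [0.3, 0.5, -0.2]
grip_width: 0.0584
```

```bash
python3 g.py .459 .3872 .31 95.5 .459 .3872 .31 54;python3 - <<'E'
from h import *
from bench import r
for n in ("scene",):
    f=r.grab_frame(n);u,v=map(int,proj(f,[.4693,-.1367,.05]))
    cv2.imwrite(f"pics/{n}10.png",cv2.convertScaleAbs(cv2.resize(f["color"][v-45:v+45,u-60:u+60,::-1],(800,600),interpolation=2),alpha=1.8))
E
```

```text
t 17.0 p [ 0.4693 -0.1376  0.3118] yaw 53.93 tilt 0.21 w 0.0584 F [ 0.3  0.5 -0.2] q [-0.2   0.31  0.43  2.1  -0.19  0.77  1.29]
-> now-axes dp [ 3.484 -2.644  0.025] mm [ 418.1 -317.2    3. ] | goal-axes dp [4.361 0.334 0.015]  twist [-0.0016 -0.0008 -0.3464] deg [ -0.19  -0.09 -41.57]
-> now-axes dp [0. 0. 0.] mm [0. 0. 0.] | goal-axes dp [0. 0. 0.]  twist [0.     0.     0.3458] deg [ 0.   0.  41.5]
```

View pics/scene10.png

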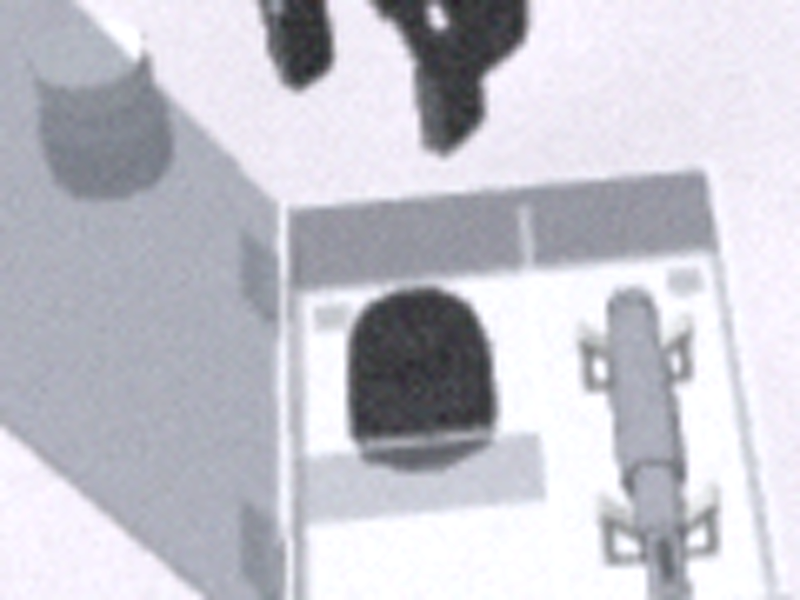

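The cover lies flat, boss up, in the large bay (crop px (420,375)). Now the gear.

Emit:
{"fn": "apply_moves", "kwargs": {
  "dp": [
    [0.15,-0.12,0],
    [0.25,-0.2,0],
    [0.3,-0.23,0],
    [0.3,-0.23,0],
    [0.3,-0.23,0],
    [0.3,-0.23,0],
    [0.3,-0.23,0],
    [0.3,-0.23,0],
    [0.3,-0.23,0],
    [0.3,-0.23,0]
  ],
  "twist": [
    [0,0,0],
    [0,0,0],
    [0,0,0],
    [0,0,0],
    [0,0,0],
    [0,0,0],
    [0,0,0],
    [0,0,0],
    [0,0,0],
    [0,0,0]
  ],
  "jaw": [80,80,80,80,80,80,80,100,100,100]
}}

```text
clock: 18.05
tcp_pos: [0.4595, 0.2938, 0.3158]
orientation: [2.81, 1.399, 0.006]
contact_force: [0.7, 0.5, -0.2]
grip_width: 0.0519
```

```bash
python3 g.py .459 .3872 .29 54
```

```text
t 18.05 p [0.4595 0.2938 0.3158] yaw 52.95 tilt 0.28 w 0.0519 F [ 0.7  0.5 -0.2] q [-0.9   0.38  0.27  1.97 -0.13  0.81  0.36]
-> now-axes dp [ 0.618 -0.473  0.215] mm [ 74.2 -56.8  25.8] | goal-axes dp [ 0.627 -0.461  0.215]  twist [ 0.0021 -0.0011 -0.0087] deg [ 0.25 -0.14 -1.05]
```

Emit:
{"fn": "apply_moves", "kwargs": {
  "dp": [
    [0.1,-0.1,0.0],
    [0.2,-0.15,0.05],
    [0.15,-0.1,0.07],
    [0.05,-0.04,0.04],
    [0,0,0]
  ],
  "twist": [
    [0.002,-0.001,-0.009],
    [0,0,0],
    [0,0,0],
    [0,0,0],
    [0,0,0]
  ],
  "jaw": [100,100,100,100,100]
}}

```text
clock: 18.55
tcp_pos: [0.4538, 0.379, 0.2952]
orientation: [-2.789, -1.443, 0.001]
contact_force: [1.2, 0.2, -0.6]
grip_width: 0.0517
```

```bash
python3 g.py .459 .3872 .24 54
```

```text
t 18.55 p [0.4538 0.379  0.2952] yaw 54.71 tilt 0.09 w 0.0517 F [ 1.2  0.2 -0.6] q [-0.98  0.47  0.24  1.87 -0.15  0.82  0.29]
-> now-axes dp [ 0.081 -0.003  0.46 ] mm [ 9.7 -0.4 55.2] | goal-axes dp [ 0.081 -0.005  0.46 ]  twist [-0.0007  0.0001  0.006 ] deg [-0.09  0.01  0.71]
```

Emit:
{"fn": "apply_moves", "kwargs": {
  "dp": [
    [0.08,-0.004,0.1],
    [0,0,0.15],
    [0,0,0.15],
    [0,0,0]
  ],
  "twist": [
    [0,0,0.006],
    [0,0,0],
    [0,0,0],
    [0,0,0]
  ],
  "jaw": [100,100,100,100]
}}

```text
clock: 18.95
tcp_pos: [0.461, 0.3806, 0.2471]
orientation: [2.802, 1.416, -0.003]
contact_force: [-0.7, -0.4, -0.2]
grip_width: 0.0518
```

```bash
python3 g.py .459 .3872 .194 54;python3 - <<'E'
from h import *
from bench import r
for n in ("scene",):
    f=r.grab_frame(n);u,v=map(int,proj(f,[.459,.3872,.05]))
    cv2.imwrite(f"pics/{n}11.png",cv2.convertScaleAbs(cv2.resize(f["color"][v-45:v+45,u-60:u+60,::-1],(800,600),interpolation=2),alpha=1.8))
E
```

```text
t 18.95 p [0.461  0.3806 0.2471] yaw 53.6 tilt 0.15 w 0.0518 F [-0.7 -0.4 -0.2] q [-0.96  0.55  0.22  1.88 -0.17  0.73  0.29]
-> now-axes dp [ 0.035 -0.046  0.443] mm [ 4.2 -5.5 53.1] | goal-axes dp [ 0.034 -0.046  0.443]  twist [ 0.0005  0.0012 -0.0033] deg [ 0.05  0.14 -0.4 ]
```

View pics/scene11.png

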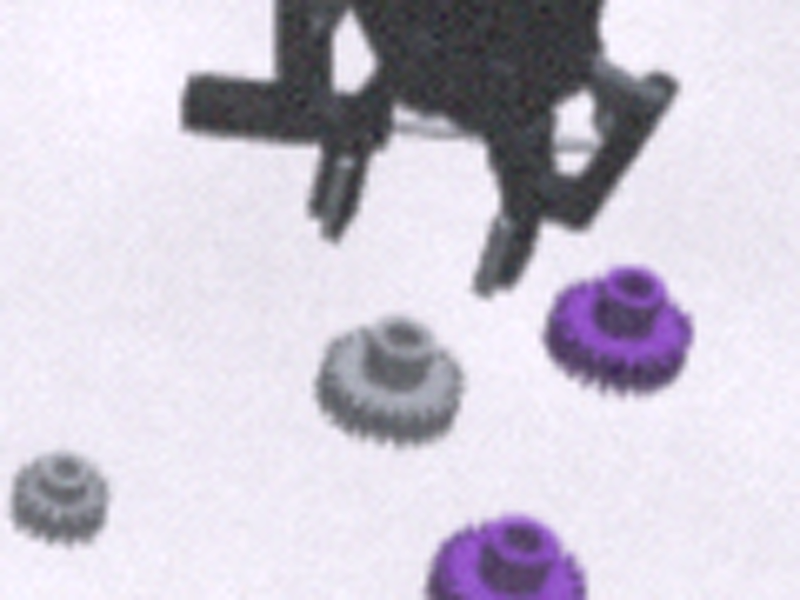

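The grey gear at crop px (390,380) is under the open jaws, both purple ones are clear. Descending.

Emit:
{"fn": "apply_moves", "kwargs": {
  "dp": [
    [0.034,-0.046,0.1],
    [0,0,0.15],
    [0,0,0.1],
    [0,0,0]
  ],
  "twist": [
    [0,0.001,-0.003],
    [0,0,0],
    [0,0,0],
    [0,0,0]
  ],
  "jaw": [100,100,100,100]
}}

```text
clock: 19.4
tcp_pos: [0.4611, 0.387, 0.2076]
orientation: [-2.801, -1.422, -0.011]
contact_force: [-0.8, 0.3, 0.5]
grip_width: 0.0519
```

```bash
python3 g.py .459 .3872 .193 54
```

```text
t 19.4 p [0.4611 0.387  0.2076] yaw 53.83 tilt 0.4 w 0.0519 F [-0.8  0.3  0.5] q [-0.95  0.61  0.2   1.89 -0.19  0.65  0.3 ]
-> now-axes dp [-0.01  -0.016  0.122] mm [-1.2 -1.9 14.6] | goal-axes dp [-0.009 -0.015  0.122]  twist [ 0.0012 -0.0032 -0.0014] deg [ 0.14 -0.38 -0.17]
```

Emit:
{"fn": "apply_moves", "kwargs": {
  "dp": [
    [-0.009,-0.015,0.06],
    [0,0,0.06],
    [0,0,0]
  ],
  "twist": [
    [0.001,-0.003,-0.001],
    [0,0,0],
    [0,0,0]
  ],
  "jaw": [100,100,100]
}}

```text
clock: 19.7
tcp_pos: [0.4592, 0.3876, 0.1932]
orientation: [-2.799, -1.425, -0.002]
contact_force: [-0.2, -0.0, -0.1]
grip_width: 0.052
```

```bash
python3 g.py .459 .3872 .193 54
```

```text
t 19.7 p [0.4592 0.3876 0.1932] yaw 53.97 tilt 0.07 w 0.052 F [-0.2 -0.  -0.1] q [-0.95  0.63  0.2   1.89 -0.2   0.63  0.31]
-> now-axes dp [-0.004  0.001  0.001] mm [-0.4  0.1  0.2] | goal-axes dp [-0.004  0.001  0.001]  twist [ 0.0002 -0.0006 -0.0003] deg [ 0.02 -0.07 -0.03]
```

Emit:
{"fn": "apply_moves", "kwargs": {
  "dp": [
    [0,0,0],
    [0,0,0],
    [0,0,0],
    [0,0,0],
    [0,0,0],
    [0,0,0]
  ],
  "twist": [
    [0,0,0],
    [0,0,0],
    [0,0,0],
    [0,0,0],
    [0,0,0],
    [0,0,0]
  ],
  "jaw": [255,255,255,255,255,255],
  "grip_force": 70
}}

```text
clock: 20.3
tcp_pos: [0.4593, 0.3876, 0.1938]
orientation: [-2.799, -1.425, -0.003]
contact_force: [-0.2, -0.3, -1.7]
grip_width: 0.021
```

```bash
python3 g.py .459 .3872 .193 54
```

```text
t 20.3 p [0.4593 0.3876 0.1938] yaw 53.97 tilt 0.11 w 0.021 F [-0.2 -0.3 -1.7] q [-0.95  0.63  0.2   1.89 -0.2   0.63  0.31]
-> now-axes dp [-0.004  0.     0.007] mm [-0.5  0.   0.8] | goal-axes dp [-0.004  0.     0.007]  twist [ 0.0002 -0.0009 -0.0003] deg [ 0.03 -0.1  -0.03]
```

Emit:
{"fn": "apply_moves", "kwargs": {
  "dp": [
    [0,0,-0.1],
    [0,0,-0.2],
    [0,0,-0.25],
    [0,0,-0.25],
    [0,0,-0.1],
    [0,0,0]
  ],
  "twist": [
    [0,0,0],
    [0,0,0],
    [0,0,0],
    [0,0,0],
    [0,0,0],
    [0,0,0]
  ],
  "jaw": [255,255,255,255,255,255]
}}

```text
clock: 20.9
tcp_pos: [0.4584, 0.3866, 0.3067]
orientation: [2.799, 1.425, -0.002]
contact_force: [0.3, 0.6, -2.4]
grip_width: 0.0212
```

```bash
python3 g.py .5808 -.1259 .31 54;python3 - <<'E'
from h import *
from bench import r
for n in ("scene",):
    f=r.grab_frame(n);u,v=map(int,proj(f,[.459,.3872,.1]))
    cv2.imwrite(f"pics/{n}12.png",cv2.convertScaleAbs(cv2.resize(f["color"][v-45:v+45,u-60:u+60,::-1],(800,600),interpolation=2),alpha=1.8))
E
```

```text
t 20.9 p [0.4584 0.3866 0.3067] yaw 53.95 tilt 0.1 w 0.0212 F [ 0.3  0.6 -2.4] q [-0.99  0.47  0.25  1.84 -0.15  0.85  0.27]
-> now-axes dp [-2.853  3.338 -0.023] mm [-342.4  400.6   -2.7] | goal-axes dp [-2.856  3.336 -0.027]  twist [-0.      0.0008 -0.0005] deg [-0.    0.1  -0.05]
```

View pics/scene12.png

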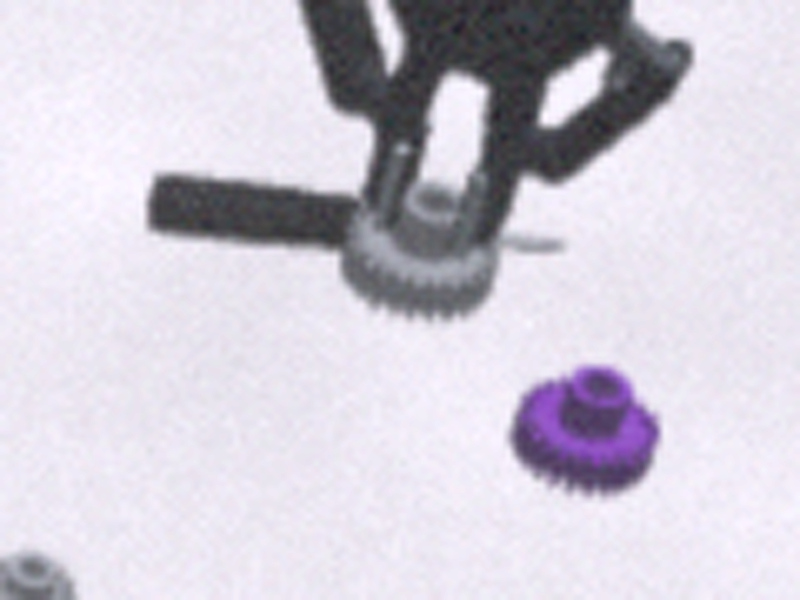

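The gear is held by its hub and level. Carrying it to the small bay.

Emit:
{"fn": "apply_moves", "kwargs": {
  "dp": [
    [-0.1,0.12,0],
    [-0.2,0.23,0],
    [-0.23,0.27,-0.01],
    [-0.23,0.27,-0.01],
    [-0.23,0.27,-0.01],
    [-0.23,0.27,-0.01],
    [-0.23,0.27,-0.01],
    [-0.23,0.27,-0.01],
    [-0.23,0.27,-0.01],
    [-0.23,0.27,-0.01],
    [-0.23,0.27,0],
    [-0.2,0.23,0]
  ],
  "twist": [
    [0,0,0],
    [0,0,0],
    [0,0,0],
    [0,0,0],
    [0,0,0],
    [0,0,0],
    [0,0,0],
    [0,0,0],
    [0,0,0],
    [0,0,0],
    [0,0,0],
    [0,0,0]
  ],
  "jaw": [255,255,255,255,255,255,255,255,255,255,255,255]
}}

```text
clock: 22.15
tcp_pos: [0.5643, -0.0963, 0.2993]
orientation: [-2.792, -1.436, 0.052]
contact_force: [-0.2, 1.0, -2.4]
grip_width: 0.021
```

```bash
python3 g.py .5808 -.1259 .29 54
```

```text
t 22.15 p [ 0.5643 -0.0963  0.2993] yaw 54.43 tilt 1.89 w 0.021 F [-0.2  1.  -2.4] q [-0.21  0.46  0.35  1.91 -0.18  0.84  1.18]
-> now-axes dp [-0.118  0.257  0.077] mm [-14.2  30.8   9.2] | goal-axes dp [-0.119  0.256  0.078]  twist [-0.0078  0.0137  0.0035] deg [-0.93  1.64  0.41]
```

Emit:
{"fn": "apply_moves", "kwargs": {
  "dp": [
    [-0.04,0.08,0],
    [-0.06,0.12,0],
    [-0.02,0.05,0],
    [0,0,0]
  ],
  "twist": [
    [-0.008,0.014,0.003],
    [0,0,0],
    [0,0,0],
    [0,0,0]
  ],
  "jaw": [255,255,255,255]
}}

```text
clock: 22.55
tcp_pos: [0.5759, -0.138, 0.2933]
orientation: [-2.809, -1.406, 0.016]
contact_force: [-0.2, -0.2, -3.3]
grip_width: 0.0209
```

```bash
python3 g.py .5808 -.1259 .26 54
```

```text
t 22.55 p [ 0.5759 -0.138   0.2933] yaw 53.19 tilt 0.57 w 0.0209 F [-0.2 -0.2 -3.3] q [-0.13  0.49  0.35  1.87 -0.21  0.82  1.25]
-> now-axes dp [ 0.108 -0.026  0.277] mm [12.9 -3.1 33.2] | goal-axes dp [ 0.106 -0.026  0.277]  twist [-0.0023  0.0042 -0.0067] deg [-0.28  0.5  -0.81]
```

Emit:
{"fn": "apply_moves", "kwargs": {
  "dp": [
    [0.1,-0.026,0.05],
    [0,0,0.12],
    [0,0,0.12],
    [0,0,0]
  ],
  "twist": [
    [-0.002,0.004,-0.007],
    [0,0,0],
    [0,0,0],
    [0,0,0]
  ],
  "jaw": [255,255,255,255]
}}

```text
clock: 22.95
tcp_pos: [0.5795, -0.1213, 0.2533]
orientation: [-2.79, -1.434, 0.004]
contact_force: [-0.6, 0.3, -2.8]
grip_width: 0.0211
```

```bash
python3 g.py .5808 -.1259 .1975 54
```

```text
t 22.95 p [ 0.5795 -0.1213  0.2533] yaw 54.41 tilt 0.31 w 0.0211 F [-0.6  0.3 -2.8] q [-0.13  0.54  0.31  1.89 -0.24  0.74  1.26]
-> now-axes dp [-0.025  0.034  0.465] mm [-3.   4.  55.8] | goal-axes dp [-0.025  0.031  0.465]  twist [-0.0026  0.      0.0034] deg [-0.31  0.    0.41]
```

Emit:
{"fn": "apply_moves", "kwargs": {
  "dp": [
    [-0.025,0.03,0.05],
    [0,0,0.12],
    [0,0,0.12],
    [0,0,0]
  ],
  "twist": [
    [-0.0026,0,0.0034],
    [0,0,0],
    [0,0,0],
    [0,0,0]
  ],
  "jaw": [255,255,255,255]
}}

```text
clock: 23.35
tcp_pos: [0.5805, -0.1254, 0.2148]
orientation: [2.799, 1.427, -0.001]
contact_force: [-0.5, 0.2, -2.4]
grip_width: 0.0212
```

```bash
python3 g.py .5808 -.1259 .1975 54;python3 - <<'E'
from h import *
from bench import r
for n in ("scene",):
    f=r.grab_frame(n);u,v=map(int,proj(f,[.58,-.126,.03]))
    cv2.imwrite(f"pics/{n}13.png",cv2.convertScaleAbs(cv2.resize(f["color"][v-45:v+45,u-60:u+60,::-1],(800,600),interpolation=2),alpha=1.5))
E
```

```text
t 23.35 p [ 0.5805 -0.1254  0.2148] yaw 54.04 tilt 0.04 w 0.0212 F [-0.5  0.2 -2.4] q [-0.11  0.6   0.29  1.91 -0.26  0.67  1.28]
-> now-axes dp [-0.002  0.004  0.144] mm [-0.2  0.5 17.3] | goal-axes dp [-0.002  0.004  0.144]  twist [-0.0001  0.0003  0.0003] deg [-0.02  0.04  0.04]
```

View pics/scene13.png

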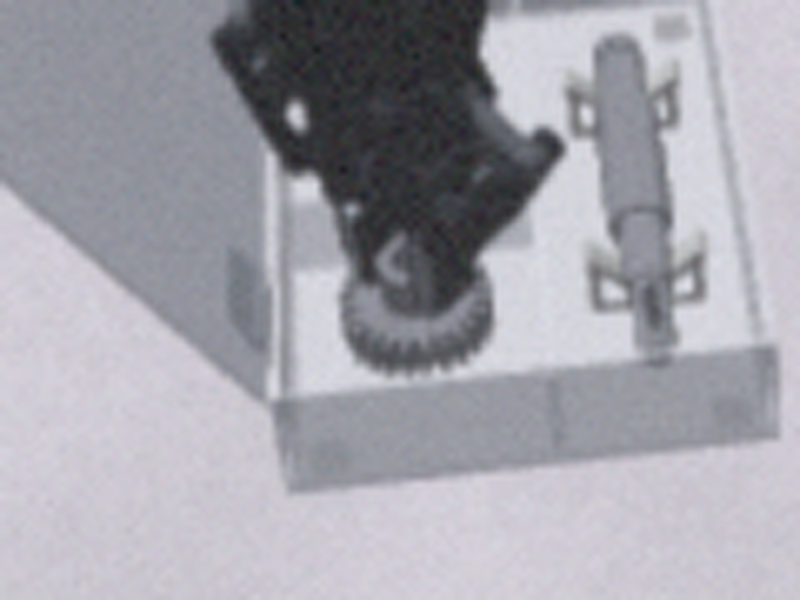

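The gear hangs over the small bay's middle (crop px (418,330)). Lowering.

Emit:
{"fn": "apply_moves", "kwargs": {
  "dp": [
    [0,0.004,0.07],
    [0,0,0.05],
    [0,0,0]
  ],
  "twist": [
    [0,0,0],
    [0,0,0],
    [0,0,0]
  ],
  "jaw": [255,255,255]
}}

```text
clock: 23.7
tcp_pos: [0.5818, -0.1262, 0.2007]
orientation: [2.798, 1.426, 0.002]
contact_force: [0.1, -0.3, -2.5]
grip_width: 0.0209
```

```bash
python3 g.py .5808 -.1259 .1975 54
```

```text
t 23.7 p [ 0.5818 -0.1262  0.2007] yaw 54.0 tilt 0.12 w 0.0209 F [ 0.1 -0.3 -2.5] q [-0.1   0.62  0.28  1.91 -0.27  0.64  1.29]
-> now-axes dp [-0.003 -0.009  0.027] mm [-0.3 -1.   3.2] | goal-axes dp [-0.003 -0.009  0.027]  twist [ 0.001  -0.0003  0.    ] deg [ 0.12 -0.03  0.  ]
```

Emit:
{"fn": "apply_moves", "kwargs": {
  "dp": [
    [0,0,0.022],
    [0,0,0],
    [0,0,0.012],
    [0,0,0]
  ],
  "twist": [
    [0.001,0,0],
    [0,0,0],
    [0,0,0],
    [0,0,0]
  ],
  "jaw": [255,255,255,255]
}}

```text
clock: 24.1
tcp_pos: [0.5825, -0.1265, 0.1982]
orientation: [2.799, 1.426, 0.004]
contact_force: [0.1, -0.5, -4.0]
grip_width: 0.021
```

```bash
python3 g.py .5808 -.1259 .1975 54
```

```text
t 24.1 p [ 0.5825 -0.1265  0.1982] yaw 53.99 tilt 0.13 w 0.021 F [ 0.1 -0.5 -4. ] q [-0.1   0.63  0.28  1.91 -0.28  0.64  1.29]
-> now-axes dp [-0.004 -0.015  0.006] mm [-0.5 -1.7  0.7] | goal-axes dp [-0.004 -0.015  0.006]  twist [ 0.0006 -0.0009 -0.0001] deg [ 0.08 -0.11 -0.01]
```

Emit:
{"fn": "apply_moves", "kwargs": {
  "dp": [
    [0,-0.01,0.015],
    [0,0,0]
  ],
  "twist": [
    [0,0,0],
    [0,0,0]
  ],
  "jaw": [255,255]
}}

```text
clock: 24.3
tcp_pos: [0.5824, -0.1265, 0.1981]
orientation: [2.797, 1.424, 0.008]
contact_force: [0.9, -0.0, -2.8]
grip_width: 0.0209
```

```bash
python3 g.py .5808 -.1259 .1975 54
```

```text
t 24.3 p [ 0.5824 -0.1265  0.1981] yaw 53.96 tilt 0.33 w 0.0209 F [ 0.9 -0.  -2.8] q [-0.1   0.63  0.28  1.91 -0.28  0.64  1.29]
-> now-axes dp [-0.004 -0.014  0.005] mm [-0.4 -1.7  0.6] | goal-axes dp [-0.004 -0.014  0.005]  twist [ 0.0022 -0.0016 -0.0003] deg [ 0.27 -0.19 -0.04]
```

Emit:
{"fn": "apply_moves", "kwargs": {
  "dp": [
    [0,0,0.015],
    [0,0,0.008]
  ],
  "twist": [
    [0.002,-0.001,0],
    [0,0,0]
  ],
  "jaw": [255,255]
}}

```text
clock: 24.5
tcp_pos: [0.5831, -0.1268, 0.1977]
orientation: [2.8, 1.425, 0.005]
contact_force: [-4.6, 1.2, 10.4]
grip_width: 0.0211
```

```bash
python3 g.py .5808 -.1259 .1975 54
```

```text
t 24.5 p [ 0.5831 -0.1268  0.1977] yaw 53.95 tilt 0.18 w 0.0211 F [-4.6  1.2 10.4] q [-0.1   0.63  0.28  1.91 -0.28  0.64  1.29]
-> now-axes dp [-0.005 -0.02   0.002] mm [-0.6 -2.4  0.2] | goal-axes dp [-0.005 -0.02   0.002]  twist [ 0.0007 -0.0013 -0.0004] deg [ 0.08 -0.15 -0.05]
```

Contact (+10 N), so it is seated. Releasing and rising high enough to pass over the open lid.

Emit:
{"fn": "apply_moves", "kwargs": {
  "dp": [
    [0,0,0],
    [0,0,0],
    [0,0,0],
    [0,0,0],
    [0,0,-0.1],
    [0,0,-0.2],
    [0,0,-0.3],
    [0,0,-0.3],
    [0,0,-0.3],
    [0,0,-0.3],
    [0,0,-0.25]
  ],
  "twist": [
    [0,0,0],
    [0,0,0],
    [0,0,0],
    [0,0,0],
    [0,0,0],
    [0,0,0],
    [0,0,0],
    [0,0,0],
    [0,0,0],
    [0,0,0],
    [0,0,0]
  ],
  "jaw": [180,160,135,135,135,135,135,135,135,135,135]
}}

```text
clock: 25.6
tcp_pos: [0.5811, -0.1268, 0.415]
orientation: [-2.797, -1.422, 0.005]
contact_force: [0.5, -0.5, -0.7]
grip_width: 0.0402
```

```bash
python3 g.py .5349 -.2941 .415 5.55;python3 - <<'E'
from h import *
from bench import r
for n in ("scene",):
    f=r.grab_frame(n);u,v=map(int,proj(f,[.53,-.126,.03]))
    cv2.imwrite(f"pics/{n}14.png",cv2.convertScaleAbs(cv2.resize(f["color"][v-45:v+45,u-60:u+60,::-1],(800,600),interpolation=2),alpha=1.5))
E
```

```text
t 25.6 p [ 0.5811 -0.1268  0.415 ] yaw 53.91 tilt 0.29 w 0.0402 F [ 0.5 -0.5 -0.7] q [-0.19  0.35  0.39  1.76 -0.15  1.06  1.19]
-> now-axes dp [-1.354e+00  5.100e-01 -1.000e-03] mm [-1.624e+02  6.120e+01 -1.000e-01] | goal-axes dp [-0.518  1.351 -0.   ]  twist [-0.0019  0.0016  0.403 ] deg [-0.23  0.19 48.36]
```

View pics/scene14.png

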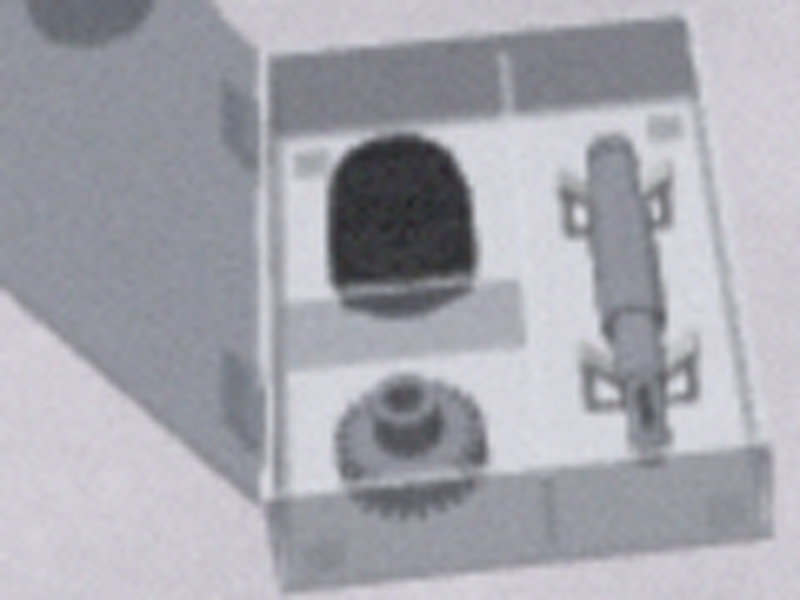

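All three parts are in place: shaft in the V's, cover at crop px (400,220), gear hub-up at (410,450). Now behind the lid.

Emit:
{"fn": "apply_moves", "kwargs": {
  "dp": [
    [0,0,-0.03],
    [0,0,0],
    [0,0,0],
    [0,0,0],
    [0,0,0],
    [0,0,0],
    [-0.05,0.12,0],
    [-0.1,0.25,0],
    [-0.1,0.27,0],
    [-0.1,0.27,0],
    [-0.1,0.27,0],
    [-0.05,0.12,0],
    [0,0,0]
  ],
  "twist": [
    [0,0,0.067],
    [0,0,0.067],
    [0,0,0.067],
    [0,0,0.067],
    [0,0,0.067],
    [0,0,0.067],
    [0,0,0],
    [0,0,0],
    [0,0,0],
    [0,0,0],
    [0,0,0],
    [0,0,0],
    [0,0,0]
  ],
  "jaw": [255,255,255,255,255,255,255,255,255,255,255,255,255],
  "grip_force": 20
}}

```text
clock: 26.95
tcp_pos: [0.526, -0.2998, 0.4334]
orientation: [3.138, 0.138, 0.023]
contact_force: [0.1, -1.5, -0.8]
grip_width: 0.0002
```

```bash
python3 g.py .5349 -.2941 .355 5.55
```

```text
t 26.95 p [ 0.526  -0.2998  0.4334] yaw 5.05 tilt 0.85 w 0.0002 F [ 0.1 -1.5 -0.8] q [-0.05  0.38  0.61  1.73 -0.25  1.1   0.73]
-> now-axes dp [ 0.068 -0.042  0.654] mm [ 8.2 -5.  78.5] | goal-axes dp [ 0.078 -0.04   0.653]  twist [ 0.0006 -0.007  -0.0042] deg [ 0.07 -0.85 -0.5 ]
```

Emit:
{"fn": "apply_moves", "kwargs": {
  "dp": [
    [0.075,-0.04,0.05],
    [0,0,0.2],
    [0,0,0.2],
    [0,0,0.15],
    [0,0,0]
  ],
  "twist": [
    [0,-0.007,-0.004],
    [0,0,0],
    [0,0,0],
    [0,0,0],
    [0,0,0]
  ],
  "jaw": [255,255,255,255,255]
}}

```text
clock: 27.45
tcp_pos: [0.5387, -0.2883, 0.3588]
orientation: [-3.134, -0.18, -0.0]
contact_force: [0.7, 0.4, 0.4]
grip_width: 0.0002
```

```bash
python3 g.py .5349 -.2941 .355 5.55;python3 - <<'E'
from h import *
from bench import r
for n in ("scene","top"):
    f=r.grab_frame(n);u,v=map(int,proj(f,[.52,-.2,.15]))
    cv2.imwrite(f"pics/{n}15.png",cv2.convertScaleAbs(cv2.resize(f["color"][v-75:v+75,u-100:u+100,::-1],(800,600),interpolation=2),alpha=1.5))
E
```

```text
t 27.45 p [ 0.5387 -0.2883  0.3588] yaw 6.56 tilt 0.11 w 0.0002 F [0.7 0.4 0.4] q [-0.03  0.47  0.57  1.79 -0.3   0.97  0.77]
-> now-axes dp [-0.037  0.045  0.031] mm [-4.4  5.4  3.8] | goal-axes dp [-0.036  0.045  0.031]  twist [-0.0009 -0.0001  0.0084] deg [-0.11 -0.01  1.01]
```

View pics/scene15.png

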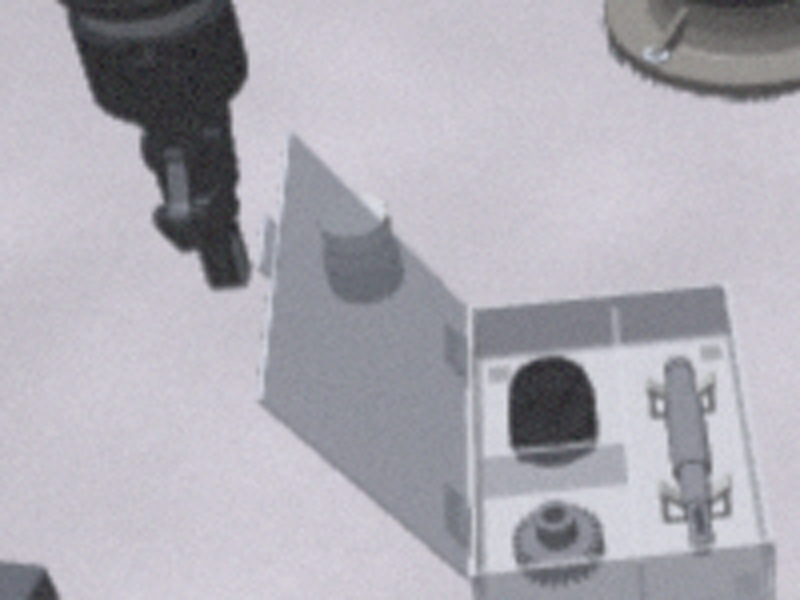

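The closed fingers stand just outside the lid tab (crop px (230,270) vs tab (268,245)), grease jar clear. Pushing along −case x.

Emit:
{"fn": "apply_moves", "kwargs": {
  "dp": [
    [-0.036,-0.05,0.03],
    [0,-0.13,0],
    [0,-0.13,0],
    [0,-0.13,0],
    [0,-0.13,0],
    [0,0,0]
  ],
  "twist": [
    [0,0,0.008],
    [0,0,0],
    [0,0,0],
    [0,0,0],
    [0,0,0],
    [0,0,0]
  ],
  "jaw": [255,255,255,255,255,255]
}}

```text
clock: 28.15
tcp_pos: [0.5288, -0.2168, 0.364]
orientation: [3.133, 0.152, 0.023]
contact_force: [-0.8, -0.6, -0.8]
grip_width: -0.0
```

```bash
cat > lid.py <<'E'
from h import *
from bench import r
import sys
org=np.array([.5155,-.0951]);a=np.radians(5.55);cy=np.array([np.cos(a),np.sin(a)]);cx=np.array([np.sin(a),-np.cos(a)])
o=r.get_obs();d=o["tcp_pos"][:2]-org
print("tcp case x,y (mm)",(1000*d@cx).round(1),(1000*d@cy).round(1),"tip z",1000*(o["tcp_pos"][2]-.173),"F case x",(o["contact_force"][:2]@cx).round(1),"Fz",o["contact_force"][2].round(1))
if len(sys.argv)>1:
    f=r.grab_frame("scene");W=cloud(f);q=W[...,:2]-org;X=q@cx;Y=q@cy;Z=W[...,2];
    m=(abs(Y)<.1)&(abs(Y)>.06)&(np.hypot(X-.085,Z-.05)>.06)&(np.hypot(X-.085,Z-.05)<.16)&(Z>.056)
    th=np.degrees(np.arctan2(Z[m]-.05,.085-X[m]));print("lid angle",m.sum(),np.percentile(th,[10,50,90]).round(1))
    u,v=map(int,proj(f,[.52,-.2,.15]))
    cv2.imwrite(f"pics/lid{sys.argv[1]}.png",cv2.convertScaleAbs(cv2.resize(f["color"][v-75:v+75,u-100:u+100,::-1],(800,600),interpolation=2),alpha=1.5))
E
python3 g.py .53 -.2 .355 5.55; python3 lid.py 1
```

```text
t 28.15 p [ 0.5288 -0.2168  0.364 ] yaw 5.57 tilt 0.88 w -0.0 F [-0.8 -0.6 -0.8] q [-0.17  0.39  0.58  1.88 -0.26  0.93  0.63]
-> now-axes dp [ 0.022 -0.139  0.074] mm [  2.7 -16.7   8.9] | goal-axes dp [ 0.023 -0.138  0.075]  twist [ 0.0028 -0.0068  0.0001] deg [ 0.33 -0.81  0.01]
tcp case x,y (mm) 122.4 1.5 tip z 190.97265751347925 F case x 0.5 Fz -0.8
lid angle 319 [96.1 96.6 96.9]
```

View pics/lid1.png

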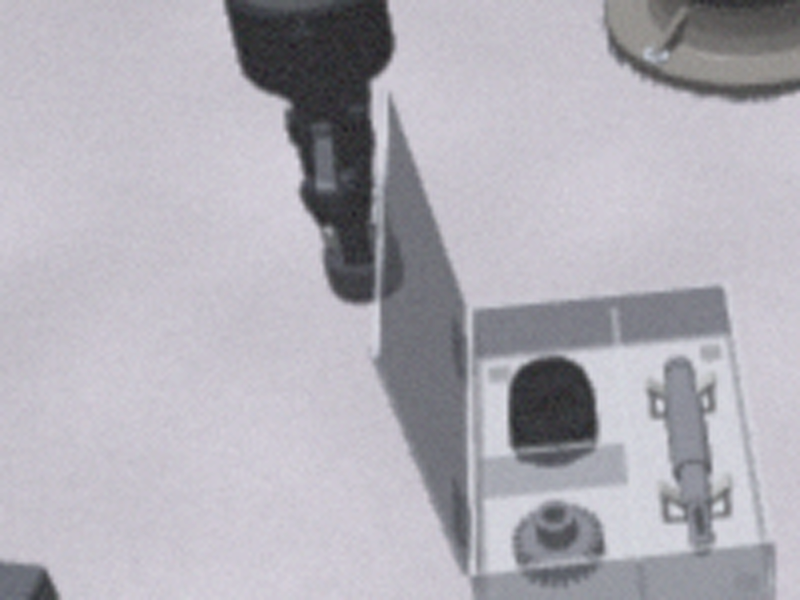

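The lid follows (now 96.6°). Continuing along the arc.

Emit:
{"fn": "apply_moves", "kwargs": {
  "dp": [
    [0.01,-0.09,0.0],
    [0,-0.13,0.01],
    [0,-0.15,0.02],
    [0,-0.15,0.03],
    [0,-0.14,0.05],
    [0,-0.14,0.06],
    [0,0,0]
  ],
  "twist": [
    [0.003,-0.007,0],
    [0,0,0],
    [0,0,0],
    [0,0,0],
    [0,0,0],
    [0,0,0],
    [0,0,0]
  ],
  "jaw": [255,255,255,255,255,255,255]
}}

```text
clock: 28.9
tcp_pos: [0.5203, -0.1149, 0.3464]
orientation: [-3.137, -0.151, 0.0]
contact_force: [-0.7, 0.1, 0.3]
grip_width: 0.0
```

```bash
python3 g.py .518 -.12 .345 5.55; python3 lid.py 2
```

```text
t 28.9 p [ 0.5203 -0.1149  0.3464] yaw 5.51 tilt 0.04 w 0.0 F [-0.7  0.1  0.3] q [-0.35  0.35  0.56  1.98 -0.24  0.88  0.43]
-> now-axes dp [-0.023  0.041  0.011] mm [-2.8  4.9  1.4] | goal-axes dp [-0.023  0.041  0.011]  twist [-0.0004  0.0001 -0.0003] deg [-0.04  0.01 -0.04]
tcp case x,y (mm) 20.1 2.9 tip z 173.37553524641254 F case x -0.1 Fz 0.3
lid angle 385 [58.  58.6 59.6]
```

View pics/lid2.png

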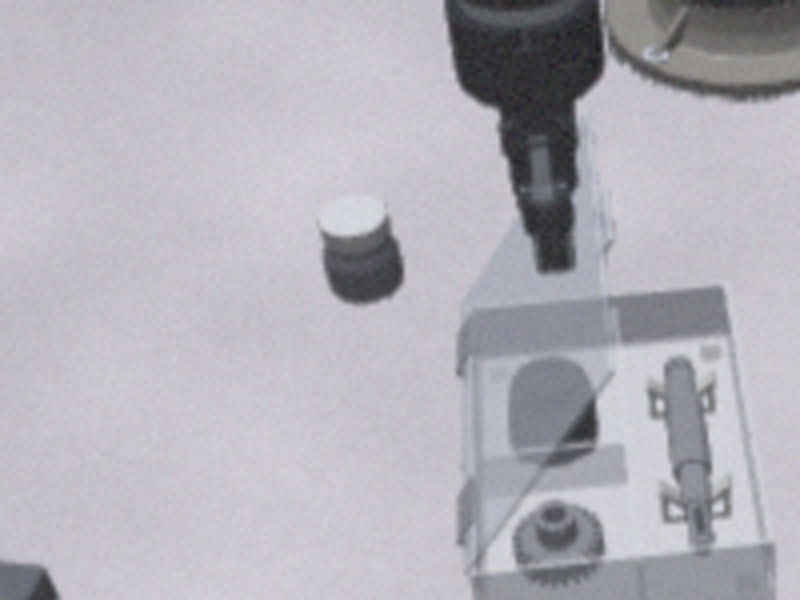

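Emit:
{"fn": "apply_moves", "kwargs": {
  "dp": [
    [-0.01,-0.08,0.09],
    [0,-0.08,0.09],
    [0,-0.09,0.12],
    [0,-0.08,0.12],
    [0,-0.05,0.14],
    [0,-0.04,0.14],
    [0,0,0]
  ],
  "twist": [
    [0,0,0],
    [0,0,0],
    [0,0,0],
    [0,0,0],
    [0,0,0],
    [0,0,0],
    [0,0,0]
  ],
  "jaw": [255,255,255,255,255,255,255]
}}

```text
clock: 29.65
tcp_pos: [0.5141, -0.0635, 0.2576]
orientation: [-3.138, -0.143, -0.001]
contact_force: [-0.8, -0.9, -0.3]
grip_width: -0.0001
```

```bash
python3 g.py .5112 -.0513 .24 5.55; python3 lid.py 3
```

```text
t 29.65 p [ 0.5141 -0.0635  0.2576] yaw 5.2 tilt 0.04 w -0.0001 F [-0.8 -0.9 -0.3] q [-0.38  0.46  0.48  2.08 -0.33  0.68  0.41]
-> now-axes dp [-0.015 -0.104  0.147] mm [ -1.8 -12.4  17.7] | goal-axes dp [-0.014 -0.104  0.147]  twist [-0.0002 -0.0003 -0.0029] deg [-0.02 -0.04 -0.35]
tcp case x,y (mm) -31.6 1.6 tip z 84.64920488396783 F case x 0.8 Fz -0.3
lid angle 821 [14.4 15.3 17. ]
```

Emit:
{"fn": "apply_moves", "kwargs": {
  "dp": [
    [0,-0.02,0.1],
    [0,-0.02,0.08],
    [0,0,0.04],
    [0,0,0]
  ],
  "twist": [
    [0,0,0],
    [0,0,0],
    [0,0,0],
    [0,0,0]
  ],
  "jaw": [255,255,255,255]
}}

```text
clock: 30.1
tcp_pos: [0.5147, -0.06, 0.2313]
orientation: [3.138, 0.138, 0.007]
contact_force: [0.2, -0.7, 0.5]
grip_width: -0.0004
```

```bash
python3 g.py .5112 -.0513 .226 5.55; python3 lid.py 4
```

```text
t 30.1 p [ 0.5147 -0.06    0.2313] yaw 5.05 tilt 0.25 w -0.0004 F [ 0.2 -0.7  0.5] q [-0.36  0.5   0.45  2.09 -0.37  0.62  0.43]
-> now-axes dp [-0.023 -0.075  0.044] mm [-2.7 -9.   5.3] | goal-axes dp [-0.022 -0.075  0.045]  twist [ 0.0003 -0.002  -0.0041] deg [ 0.03 -0.24 -0.5 ]
tcp case x,y (mm) -35.0 2.6 tip z 58.34768894200854 F case x 0.7 Fz 0.5
lid angle 680 [2.9 4.  6.4]
```

Nearly shut. Small steps to a firm contact.

Emit:
{"fn": "apply_moves", "kwargs": {
  "dp": [
    [0,0,0.025],
    [0,0,0.02],
    [0,0,0.01]
  ],
  "twist": [
    [0,-0.002,0],
    [0,0,0],
    [0,0,0]
  ],
  "jaw": [255,255,255]
}}

```text
clock: 30.45
tcp_pos: [0.5153, -0.0606, 0.2272]
orientation: [-3.137, -0.137, -0.002]
contact_force: [-8.5, 1.7, 25.3]
grip_width: 0.0001
```

```bash
python3 g.py .5112 -.0513 .226 5.55; python3 lid.py
```

```text
t 30.45 p [ 0.5153 -0.0606  0.2272] yaw 5.0 tilt 0.1 w 0.0001 F [-8.5  1.7 25.3] q [-0.35  0.51  0.44  2.09 -0.37  0.62  0.44]
-> now-axes dp [-0.027 -0.08   0.01 ] mm [-3.2 -9.6  1.2] | goal-axes dp [-0.026 -0.08   0.01 ]  twist [-0.0007 -0.0005 -0.0046] deg [-0.08 -0.06 -0.55]
tcp case x,y (mm) -34.4 3.1 tip z 54.17525867828671 F case x -2.5 Fz 25.3
```

25 N at tip height 54.2 mm: the lid is on its stop. Rising and clearing the view.

Emit:
{"fn": "apply_moves", "kwargs": {
  "dp": [
    [0,0,-0.05],
    [0,0,-0.15],
    [0,0,-0.25],
    [0,0,-0.3],
    [0,0,-0.3],
    [0,-0.2,-0.1],
    [0,-0.3,0],
    [0,-0.3,0],
    [0,-0.3,0],
    [0,-0.3,0],
    [0,-0.3,0],
    [0,-0.1,0],
    [0,0,0],
    [0,0,0]
  ],
  "twist": [
    [0,0,0],
    [0,0,0],
    [0,0,0],
    [0,0,0],
    [0,0,0],
    [0,0,0],
    [0,0,0],
    [0,0,0],
    [0,0,0],
    [0,0,0],
    [0,0,0],
    [0,0,0],
    [0,0,0],
    [0,0,0]
  ],
  "jaw": [255,255,255,255,255,255,255,255,255,255,255,255,255,255]
}}

```text
clock: 31.85
tcp_pos: [0.4965, 0.158, 0.3746]
orientation: [-3.136, -0.124, -0.011]
contact_force: [-0.0, -0.5, -0.3]
grip_width: -0.0001
```

```bash
python3 g.py
python3 - <<'E'
from h import *
from bench import r
org=np.array([.5155,-.0951]);a=np.radians(5.55);cy=np.array([np.cos(a),np.sin(a)]);cx=np.array([np.sin(a),-np.cos(a)])
for n in ("scene","top"):
    f=r.grab_frame(n);W=cloud(f);q=W[...,:2]-org;X=q@cx;Y=q@cy;Z=W[...,2]
    for x0 in (-.09,-.06,-.03,0,.03,.06):
        m=(abs(X-x0)<.008)&(abs(Y)<.1)&(Z>.02)&(Z<.12);print(n,x0,m.sum(),np.median(Z[m]).round(4),end=" | ")
    print()
    u,v=map(int,proj(f,[.52,-.1,.05]))
    cv2.imwrite(f"pics/{n}20.png",cv2.convertScaleAbs(cv2.resize(f["color"][v-60:v+60,u-80:u+80,::-1],(800,600),interpolation=2),alpha=1.5))
    cv2.imwrite(f"pics/{n}20full.png",f["color"][:,:,::-1])
E
```

```text
t 31.85 p [0.4965 0.158  0.3746] yaw 4.54 tilt 0.45 w -0.0001 F [-0.  -0.5 -0.3] q [-0.84  0.27  0.49  1.98 -0.16  0.92 -0.18]
scene -0.09 164 0.0541 | scene -0.06 386 0.0541 | scene -0.03 386 0.0542 | scene 0 393 0.0541 | scene 0.03 394 0.0543 | scene 0.06 392 0.0542 | 
top -0.09 241 0.0547 | top -0.06 579 0.0548 | top -0.03 581 0.0551 | top 0 580 0.0549 | top 0.03 573 0.055 | top 0.06 575 0.0551 |
```

View pics/scene20.png

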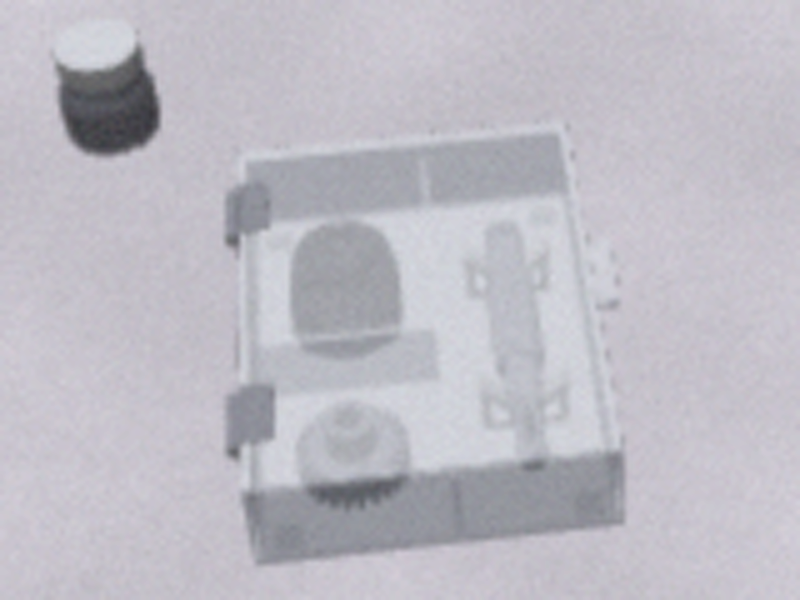

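View pics/top20full.png

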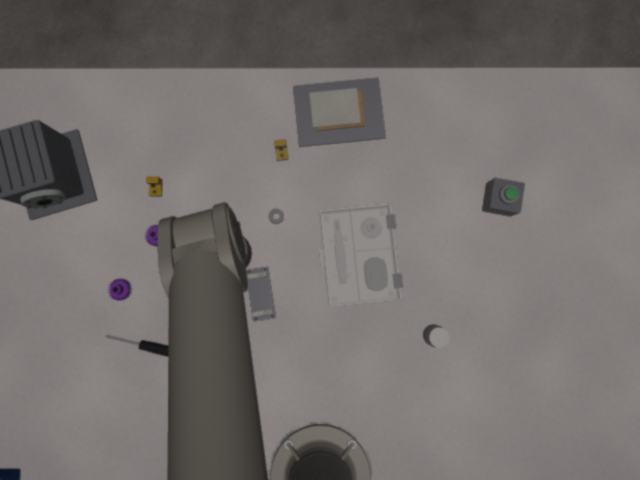

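The lid is flat at 54–55 mm over its whole depth. Through it I can see the shaft in its saddles, the cover in the large bay and the gear in the small one. The bystanders in view (jar, bearing, stops, button) have not moved. Handing in.

```bash
python3 -c "
from bench import r
print(r.hand_in())"
```

```text
the job is handed in; nothing more can be done
None
```

The kit is loaded and the lid is shut. I placed the shaft, the cover and then the larger steel gear, lowering each until the wrist force showed contact before letting go. I closed the lid by pushing it over with the shut fingers. The job took about 32 s.

- **Lid:** after I backed off, both cameras put its top at 54–55 mm across its depth, against 54 mm expected when shut. The fingers had met a firm stop at 54.2 mm, with 25 N.
- **Parts:** seen through the lid, the shaft lies in both V saddles with its thick middle between them. The cover is flat and boss up in the larger bay, and the gear is flat and hub up in the smaller bay.
- **Bystanders:** the jar, bearing, end stops and button were where they started. The arm hid the small gear, one purple gear and part of the screwdriver in the last top view. I did not check those again, but nothing touched them as far as I could tell.

No check failed. The weak point is the cover: it is so light that the force reading did not clearly show first contact, so I lowered it in small steps until the reading reached +6.5 N.

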